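# Clamp a glued spice box with the pump clamp

### The job

Lift the aluminium setting block with two black bars out of the pump clamp and stand it back fully home in its own holder, the one whose label shows two bars. Then pump the clamp's trigger, without pushing the jaw by hand, until the jaw's spring plunger meets the glued wooden spice box, presses it square against the anvil and is itself pushed about half way in; pushing the plunger all the way in crushes the box. The clamp slips back when the trigger is let go, so finish while still holding the trigger pulled at that pressure, and leave the other kitchen things alone.

Things in the scene. Friction and masses are not known exactly. Their poses are not given: they have to be found in the camera images.
- clamp: Fixed pump clamp: grey steel base 305 x 90 x 12 mm lying flat. Origin on the table, mid width, 145 mm from the anvil end. x runs along the clamp, the way the jaw advances (to the anvil), z up. Anvil face at x = +115 mm, top at z = 64. A fixed black hand-grip bar (20 mm thick, 76 mm long along y) stands behind the trigger at x = -147, z = 116 mm.
- trigger_pivot (a point): Fixed axis of the trigger, along the clamp's y, between dark cheeks at clamp x = -80, z = 76 mm. Axes as the clamp's.
- trigger_bar (a point): Centre of the trigger's black round crossbar (16 mm diameter, along the clamp's y), between two steel side arms with 60 mm free between them: can be pinched from above. It lies 62 mm from the pivot. At rest it leans 0.30 rad from straight above the pivot towards the jaw; fully pulled, 0.20 rad the other way.
- trigger: The trigger (stirrup of two arms and the black crossbar); origin on its pivot. A return spring gives 2 to 5 N at the bar; with the plunger half in, about 12 N in all. When let out, the jaw stays where it is, except that its brake holds only 3 N: a plunger deeper in than 3 mm pushes the jaw back.
- trigger_angle (a joint): Rad: 0 at rest, 0.5 fully pulled. Grows as the crossbar moves back, away from the jaw, towards the fixed hand grip. A pull drives the jaw forward by a pawl on a rod with 5 mm teeth: up to 5 mm of lost motion, then about 34 mm per rad (10 to 17 mm for a full stroke).
- jaw: The sliding steel jaw (56 mm wide, top at z = 58 mm) with its toothed rod and plunger. Origin: the clamp's origin shifted forward by jaw_travel; its front face is at x = -30 mm of its own frame, its back at -50. Not to be pushed by hand.
- jaw_travel (a joint): How far the jaw has advanced, m, 0 to 0.085. It starts between 0 and 0.02.
- plunger_in (a joint): How far the spring plunger on the jaw's front is pushed in, m: 0 free, 0.020 fully in. 1 N per mm. About half way in is 0.010.
- plunger_face (a point): Centre of the front face of the plunger's rubber pad (30 mm diameter, 32 mm above the table); free, it stands 32 mm ahead of the jaw's front face. Axes as the clamp's.
- spice_box: Small wooden box with a little lid knob, 50 mm along the clamp x 56 mm wide x 40 mm high (48 with knob), 0.2 kg, loose on the clamp's bed 1 to 3 mm short of the anvil. Origin: centre of its underside; its x axis points to the anvil.
- setting_block: Aluminium block 20 x 32 x 64 mm (x, y, z), two black bars on its top and sides, about 0.11 kg, standing loose on the clamp's bed (12 mm above the table) between plunger and box, its 20 mm side along the clamp. Origin: centre of its underside. Best pinched across its 32 mm width.
- holder_two: The block's own holder, fixed: white upright pocket, outside 36 x 48 x 30 mm (x, y, z), inside 26 x 38 mm, floor 5 mm above the table, walls 5 mm. Its label is a 26 mm white flange at the foot of its -y side with two black bars. Origin: on the table under the pocket's centre. The block stands in it with its own x along the holder's x, either way round.
- holder_three: A second holder, alike in all but its label of three bars: not this block's place. Origin likewise.
- mug: White mug, 80 mm wide, 90 mm high; leave it alone. Origin: centre of underside.
- jar: Glass jar with steel cap, 70 mm wide, 110 mm high; leave it alone. Origin: centre of underside.
- peeler: White-handled kitchen peeler, 115 x 22 x 18 mm, lying on the worktop beyond the clamp; leave it alone. Origin: middle of its underside.
Mind the look-alikes: they are no part of the job. What is shaped like the setting_block but red or turquoise is not meant.

How it is judged:
On the way, in this order (a step that is already met when the one before it is completed fails the run):
1. the setting block stands home in its two-bar holder, let go (horizontal distance between setting_block and holder_two below 0.007 m and z of setting_block in the frame of holder_two between 0.001 and 0.01 m and angle between setting_block's own z axis and vertical below 0.12 rad and contact force between the fingers and setting_block below 0.2 N), for 0.3 s.
2. the plunger is pushed half way in against the box by the held trigger (all of step 1 and value of joint plunger_in between 0.006 and 0.014 m and x of plunger_face in the frame of spice_box above -0.03 m and y of spice_box in the frame of clamp between -0.012 and 0.012 m and x of spice_box in the frame of clamp above 0.086 m and angle between spice_box's own z axis and vertical below 0.1 rad and angle between the x axis of spice_box and the x axis of clamp, either way round below 0.15 rad and velocity of joint plunger_in between -0.004 and 0.004 m/s and value of joint trigger_angle above 0.04 rad and contact force between the fingers and trigger above 2 N), for 0.3 s.
At the end, for the whole second after the job is handed in: Block free in the two-bar holder, centre within 7 mm, down on its floor, tilt under 0.12 rad. Plunger still, 6 to 14 mm in, on the box; box upright against the anvil (to 4 mm), within 12 mm of mid line, square to 0.15 rad. Fingers press the trigger with over 2 N; it is pulled over 0.04 rad (all of step 2); the arm keeps its last pose, push and grip.
It fails at once if the plunger is driven home and crushes the box (over 17 mm in) (value of joint plunger_in above 0.017 m).
It fails at once if the jaw is pushed by hand (over 4 N) (contact force between the fingers and jaw above 4 N).
It fails at once if a bystander is moved by more than 20 mm (distance of any of mug, jar, peeler from where it was at the start of the episode above 0.02 m).
It also fails if it takes over 72 s, if anything falls off the work surface, if the arm or the gripper's body presses on something with over 40 N, if the wrist force passes 120 N, or if a joint passes its speed limit or range.

### The arm

A 6-joint arm with a two-finger parallel gripper is mounted at the origin on the work surface. World frame = base frame: x ahead of the robot, y to its left, z up, the work surface at z = 0. Lengths are in m, angles in rad, forces in N, time in s.
With the tool pointing down it reaches from about 0.3 to 1 m from the base axis. Payload 5.1 kg.
Tool frame: the origin (TCP) lies between the finger pads; the fingertips stand 22 mm ahead of it and the grasp point (between the pads) lies 3 mm ahead of it (arm.tcp_to_tips is the distance from the TCP to the fingertips, in m); z points along the fingers, y is the direction in which the jaws open and shut (so a half turn about z gives the same grasp; the last joint's range is limited). The gripper opens to 95 mm and grips with 3 to 60 N. Pads are 20 mm wide; open, the fingers measure 119 mm over their backs; the gripper's body (75 mm by 180 mm) begins 59 mm behind the grasp point.
Start: joints at [-1.206, 0.124, 1.65, -0, 1.367, -0.083], TCP at [0.281, -0.586, 0.237] pointing down, gripper open.
Joint ranges: [-2.61, 2.61], [-1.02, 2.33], [0.03, 2.71], [-1.35, 4.49], [0.32, 2.68], [-2.91, 2.91]. Speed limits (rad/s): [2.57, 2.57, 3.14, 3.14, 3.14, 3.14].

### API

Orientations are given as a rotation vector (axis times angle).
In Python, from rig import read_state, eyes, arm gives the robot as it stands. The module is installed in compiled form; this text tells all that it offers.
- The arm moves only by the tool move_arm, never from a script. Its argument "motion" is a list of rows, each an object of numbers: "x", "y", "z": the shift along the tool's x, y, z in m; "rx", "ry", "rz": the turn, a rotation vector about the tool's x, y, z in rad; "claw": the opening, from 0 (shut) to 1 (fully open). A call has 1 to 12 rows; each row shifts and turns the pose as measured when the row begins, along the tool's axes as they then stand; what a row does not reach is not made up. A row lasts 1/8 s, in which the tool goes at most 62.5 mm and 10.7 degrees, less where a joint would pass 70% of its speed; a pose out of reach is approached as far as the arm can. A call with a gripper value outside its range is refused whole. The fingers move at their own pace and stop on an object; the grip force is fixed at half the most. Time passes only in rows, so rows that do not move let the fingers close. It gives the time, the measured TCP pose, the force and the opening at its end, in the units of the state.
- read_state(): the state, without advancing time (a new reading comes with each control period).
- eyes.capture(name): name is "side" or "top" or "wrist"; returns the picture (480x640x3 uint8, red, green, blue); there is no depth.
- eyes.camera_model(name): a dict with "intrinsics" (3x3 intrinsics, pixels), "eye" and "orientation" of the camera in the world. Camera axes: x right, y down, z forward; pixel columns grow to the right and rows downward; lengths in m; the calibration is good to about 2 mm. A picture is of the moment at which its call begins: read the wrist's pose just before it. camera_model takes no time and is no camera call; for the wrist camera it gives the pose at the moment of the call.
- arm.close_job(): hands the job in, once; it reports no verdict.
The state is a dict: "time_s": time; "qpos": joint angles; "dq": joint speeds; "effort": joint torques, N m; "ee_pos": TCP position; "eef_rot": TCP orientation; "wrist_force": force on the tool from outside, world axes, zero at the start; "ft_torque": the same for the moment, N m; "finger_gap": finger opening in m.
Only numpy, scipy, OpenCV 4.12 (cv2) and the standard library are available. Lean on these libraries where they do the work, as an engineer would, in place of code of your own. Each camera call takes 0.05 s, during which the arm holds its last target.

## Working session

There is one attempt and no reset: what is moved stays moved. The work goes in short steps, Python scripts to look and compute and a tool call to move; the robot and the scene stay as the last step left them, time stands still between calls to the robot, and variables do not carry over. Pictures are saved under pics/ and viewed, and the job is handed in when it is done.

Besides the shell and the picture viewer there is one more tool, called after "Emit:" as a command line: name --argument value ..., lists and objects as JSON in quotes. move_arm: Moves the arm, as the interface text tells. Its arguments: {"type":"object","properties":{"motion":{"type":"array"}},"required":["motion"]}

```bash
mkdir -p pics; python3 - <<'E'
from rig import read_state, eyes, arm
import cv2
for n in ("side","top","wrist"):
    m=eyes.camera_model(n); print(n,m)
    cv2.imwrite(f"pics/a_{n}.png",eyes.capture(n)[:,:,::-1])
print(read_state(), arm.tcp_to_tips)
E
```

```text
side {'intrinsics': array([[604.18424349,   0.        , 319.03862303],
       [  0.        , 604.18424349, 238.16880456],
       [  0.        ,   0.        ,   1.        ]]), 'eye': array([ 0.5504912 , -1.04338464,  0.7213991 ]), 'orientation': array([-2.14306197,  0.01145609, -0.03464202])}
top {'intrinsics': array([[508.90699516,   0.        , 320.84809274],
       [  0.        , 508.90699516, 242.87333819],
       [  0.        ,   0.        ,   1.        ]]), 'eye': array([ 0.45215397, -0.05795222,  1.28295164]), 'orientation': array([-2.15271791,  2.16868869, -0.14335935])}
wrist {'intrinsics': array([[358.40970855,   0.        , 324.77370641],
       [  0.        , 358.40970855, 243.99182854],
       [  0.        ,   0.        ,   1.        ]]), 'eye': array([ 0.35683965, -0.55007836,  0.38435067]), 'orientation': array([ 2.44206895, -1.53434345, -0.23086613])}
{'time_s': 0.15, 'qpos': array([-1.20558689e+00,  1.24363836e-01,  1.65134381e+00,  8.13426826e-06,
        1.36749792e+00, -8.25918839e-02]), 'dq': array([ 6.80696944e-04, -1.50231119e-03, -3.48119877e-03,  1.51184184e-03,
        1.67192674e-03, -9.00045327e-05]), 'effort': array([ 1.97263425e-04, -4.18192220e+01, -3.60471833e+01,  7.74523336e-02,
        4.68898786e-02, -1.09406578e-04]), 'ee_pos': array([ 0.28125671, -0.58549168,  0.23567362]), 'eef_rot': array([-3.06161718e+00, -6.97184937e-01,  3.44261307e-04]), 'wrist_force': array([-0.41283935, -0.44660001, -0.48329665]), 'ft_torque': array([-0.00482071,  0.02231808, -0.01374272]), 'finger_gap': 0.09528936547789524} 0.022
```

View pics/a_side.png

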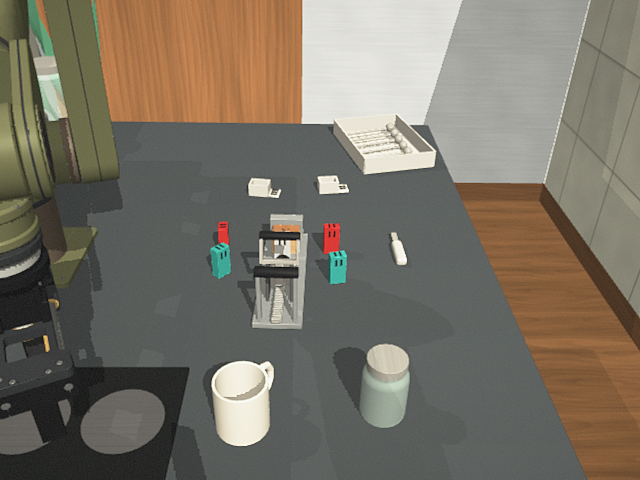

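View pics/a_top.png

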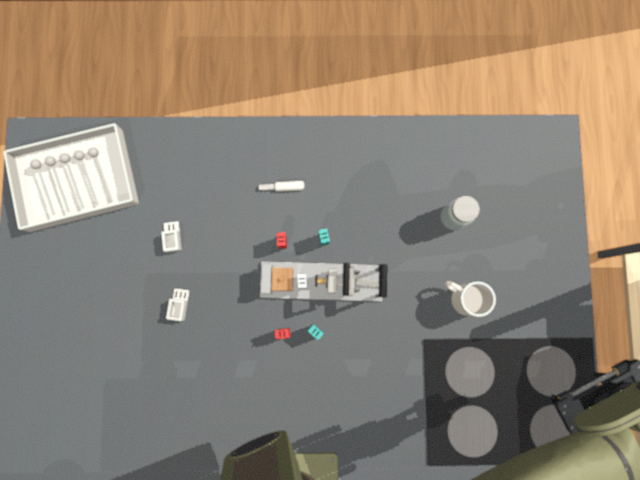

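View pics/a_wrist.png

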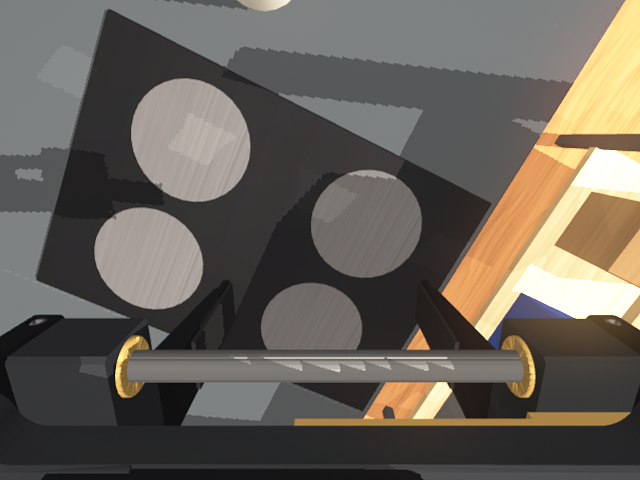

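```bash
python3 - <<'E'
import cv2,numpy as np
t=cv2.imread("pics/a_top.png"); s=cv2.imread("pics/a_side.png")
a=cv2.resize(t[255:305,255:395],(800,286),interpolation=cv2.INTER_CUBIC)
b=cv2.resize(t[210:330,150:210],(300,600)[0:2],interpolation=cv2.INTER_CUBIC)
c=cv2.resize(s[170:205,235:365],(800,215),interpolation=cv2.INTER_CUBIC)
cv2.imwrite("pics/b1.png",np.vstack([a,c])); cv2.imwrite("pics/b2.png",b)
E
```

```text
(no output)
```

View pics/b1.png

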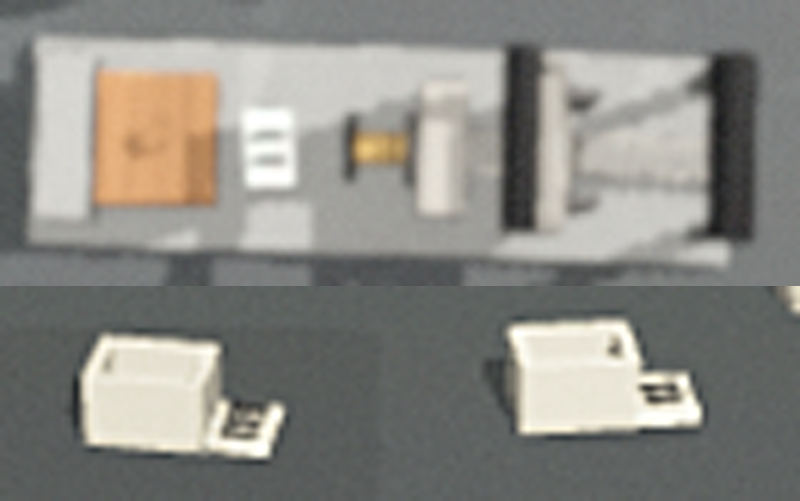

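View pics/b2.png

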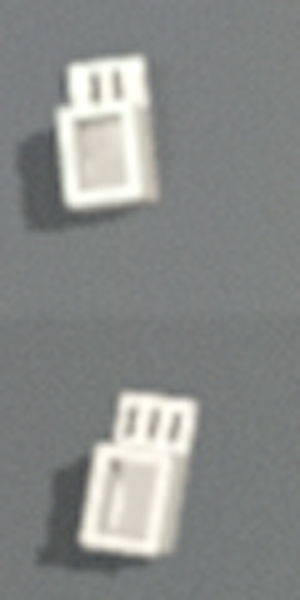

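```bash
cat > h.py <<'E'
import numpy as np, cv2
from scipy.spatial.transform import Rotation as R
from rig import read_state, eyes, arm
def cast(m,px,z):
    px=np.atleast_2d(np.array(px,float)); K=m["intrinsics"]
    d=np.c_[(px[:,0]-K[0,2])/K[0,0],(px[:,1]-K[1,2])/K[1,1],np.ones(len(px))]
    o=m["orientation"]; Rm=R.from_rotvec(o).as_matrix()
    w=d@Rm.T; e=np.array(m["eye"]); s=(z-e[2])/w[:,2]
    return e+w*s[:,None]
def proj(m,P):
    P=np.atleast_2d(P); Rm=R.from_rotvec(m["orientation"]).as_matrix()
    c=(P-m["eye"])@Rm; K=m["intrinsics"]
    return np.c_[c[:,0]/c[:,2]*K[0,0]+K[0,2], c[:,1]/c[:,2]*K[1,1]+K[1,2]]
E
python3 - <<'E'
from h import *
np.set_printoptions(precision=4,suppress=True)
m=eyes.camera_model("top")
f=lambda u,v:(255+u/5.714-.5+.09,255+v/5.714-.5+.09)
g=lambda u,v:(150+u/5-.4,210+v/5-.4)
b=cast(m,[f(35,38),f(28,243),f(730,265)],.012);print("base",b)
print("edge",np.linalg.norm(b[1]-b[0]),np.linalg.norm(b[2]-b[1]))
d=b[1]-b[2];print("yaw",np.arctan2(d[1],d[0]))
print("blk",cast(m,[f(246,107),f(294,107),f(294,188),f(240,188)],.076), cast(m,[f(268,148)],.076))
print("hold",cast(m,[g(57,107),g(137,103),g(143,202),g(67,209)],.03))
print("grip",cast(m,[f(715,55),f(752,55),f(750,240),f(712,240)],.126))
print("bar",cast(m,[f(505,45),f(540,45),f(535,230),f(503,230)],.14))
E
```

```text
base [[ 0.566   0.0823  0.012 ]
 [ 0.4767  0.0847  0.012 ]
 [ 0.4649 -0.2202  0.012 ]]
edge 0.08934318472337777 0.3051680749399705
yaw 1.5319090104388309
blk [[ 0.5309 -0.0125  0.076 ]
 [ 0.5308 -0.0324  0.076 ]
 [ 0.4973 -0.0323  0.076 ]
 [ 0.4974 -0.0099  0.076 ]] [[ 0.5139 -0.0216  0.076 ]]
hold [[0.6415 0.3282 0.03  ]
 [0.6433 0.2886 0.03  ]
 [0.5938 0.2843 0.03  ]
 [0.5906 0.3217 0.03  ]]
grip [[ 0.5471 -0.2016  0.126 ]
 [ 0.547  -0.2164  0.126 ]
 [ 0.4735 -0.2138  0.126 ]
 [ 0.4736 -0.1988  0.126 ]]
bar [[ 0.5505 -0.117   0.14  ]
 [ 0.5504 -0.1309  0.14  ]
 [ 0.4778 -0.1278  0.14  ]
 [ 0.4779 -0.1153  0.14  ]]
```

```bash
cat >> h.py <<'E'
np.set_printoptions(precision=4,suppress=True)
def need(x,y,z,yaw):
    s=read_state(); Rc=R.from_rotvec(s["eef_rot"])
    a=np.array([[np.cos(yaw),np.sin(yaw),0],[np.sin(yaw),-np.cos(yaw),0],[0,0,-1]])
    print("t",s["time_s"],"pos",s["ee_pos"],"F",s["wrist_force"],"gap",s["finger_gap"],"j6",s["qpos"][5])
    print("shift(tool axes now)",Rc.inv().apply(np.array([x,y,z])-s["ee_pos"]),"turn",(Rc.inv()*R.from_matrix(a)).as_rotvec())
E
python3 -c "
from h import *
need(.514,-.05,.24,1.532)"
```

```text
t 0.15 pos [ 0.2813 -0.5855  0.2357] F [-0.4128 -0.4466 -0.4833] gap 0.09528936547789524 j6 -0.08259188386659028
shift(tool axes now) [ 0.4417 -0.3819 -0.0037] turn [-0.0014 -0.001  -1.0842]
```

Emit:
move_arm --motion '[{"x":0.044,"y":-0.038},{"x":0.044,"y":-0.038},{"x":0.044,"y":-0.038},{"x":0.044,"y":-0.038},{"x":0.044,"y":-0.038},{"x":0.044,"y":-0.038},{"x":0.044,"y":-0.038},{"x":0.044,"y":-0.038},{"x":0.044,"y":-0.038},{"x":0.044,"y":-0.038}]'

```text
validation failed for argument at $.mo...
```

Emit:
move_arm --motion '[{"rz":-0.18},{"rz":-0.18},{"rz":-0.18},{"rz":-0.18},{"rz":-0.18},{"rz":-0.18}]'

```text
validation failed for argument at $.mo...
```

```bash
python3 -c "
from h import *
need(.514,-.0216,.2,1.532)
m=eyes.camera_model('wrist');print(m)
cv2.imwrite('pics/c.png',eyes.capture('wrist')[:,:,::-1])"
```

```text
t 0.15 pos [ 0.2813 -0.5855  0.2357] F [-0.4128 -0.4466 -0.4833] gap 0.09528936547789524 j6 -0.08259188386659028
shift(tool axes now) [ 0.4539 -0.4075  0.0364] turn [-0.0014 -0.001  -1.0842]
{'intrinsics': array([[358.4097,   0.    , 324.7737],
       [  0.    , 358.4097, 243.9918],
       [  0.    ,   0.    ,   1.    ]]), 'eye': array([ 0.3569, -0.5501,  0.3845]), 'orientation': array([ 2.4419, -1.5343, -0.2306])}
```

View pics/c.png

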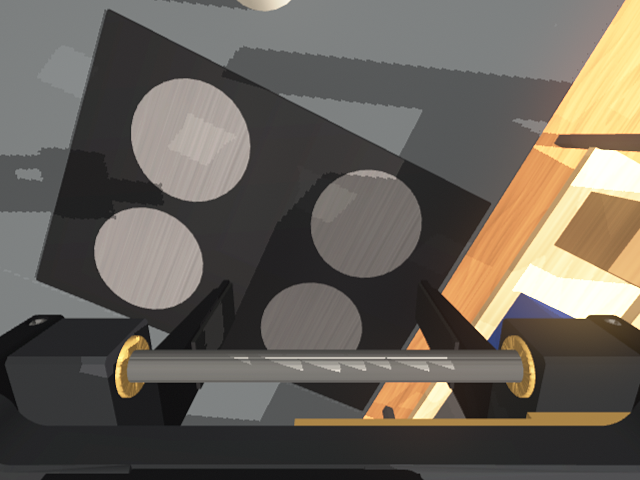

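Emit:
move_arm --motion '[{"x":0.044,"y":-0.038,"z":0,"rx":0,"ry":0,"rz":0,"claw":1},{"x":0.044,"y":-0.038,"z":0,"rx":0,"ry":0,"rz":0,"claw":1}]'

```text
time_s: 0.45
ee_pos: [0.3271, -0.4793, 0.2347]
eef_rot: [-3.063, -0.689, 0.001]
wrist_force: [0.7, 0.7, 0.3]
finger_gap: 0.0952
```

Emit:
move_arm --motion '[{"x":0.044,"y":-0.038,"claw":1},{"x":0.044,"y":-0.038,"claw":1},{"x":0.044,"y":-0.038,"claw":1},{"x":0.044,"y":-0.038,"claw":1},{"x":0.044,"y":-0.038,"claw":1},{"x":0.044,"y":-0.038,"claw":1},{"x":0.044,"y":-0.038,"claw":1},{"x":0.044,"y":-0.038,"claw":1}]'

```text
validation failed for argument at $.mo...
```

Emit:
move_arm --motion '[{"x":0.044,"y":-0.038,"z":0,"rx":0,"ry":0,"rz":0,"claw":1},{"x":0.044,"y":-0.038,"z":0,"rx":0,"ry":0,"rz":0,"claw":1},{"x":0.044,"y":-0.038,"z":0,"rx":0,"ry":0,"rz":0,"claw":1},{"x":0.044,"y":-0.038,"z":0,"rx":0,"ry":0,"rz":0,"claw":1},{"x":0.044,"y":-0.038,"z":0,"rx":0,"ry":0,"rz":0,"claw":1},{"x":0.044,"y":-0.038,"z":0,"rx":0,"ry":0,"rz":0,"claw":1},{"x":0.044,"y":-0.038,"z":0,"rx":0,"ry":0,"rz":0,"claw":1},{"x":0.044,"y":-0.038,"z":0,"rx":0,"ry":0,"rz":0,"claw":1}]'

```text
time_s: 1.45
ee_pos: [0.5189, -0.0397, 0.2353]
eef_rot: [-3.065, -0.684, -0.004]
wrist_force: [0.9, -0.3, -0.1]
finger_gap: 0.0951
```

Emit:
move_arm --motion '[{"x":0,"y":0,"z":0,"rx":0,"ry":0,"rz":-0.18,"claw":1},{"x":0,"y":0,"z":0,"rx":0,"ry":0,"rz":-0.18,"claw":1},{"x":0,"y":0,"z":0,"rx":0,"ry":0,"rz":-0.18,"claw":1},{"x":0,"y":0,"z":0,"rx":0,"ry":0,"rz":-0.18,"claw":1},{"x":0,"y":0,"z":0,"rx":0,"ry":0,"rz":-0.18,"claw":1},{"x":0,"y":0,"z":0,"rx":0,"ry":0,"rz":-0.18,"claw":1}]'

```text
time_s: 2.2
ee_pos: [0.5191, -0.0339, 0.2339]
eef_rot: [-2.232, -2.208, -0.003]
wrist_force: [0.4, 1.1, -0.4]
finger_gap: 0.0952
```

```bash
python3 -c "
from h import *
need(.514,-.0216,.2,1.532)
m=eyes.camera_model('wrist');print(m)
cv2.imwrite('pics/d.png',eyes.capture('wrist')[:,:,::-1])"
```

```text
t 2.2 pos [ 0.5191 -0.0339  0.2339] F [ 0.3583  1.0753 -0.4081] gap 0.09522350009125831 j6 -0.15985877660553804
shift(tool axes now) [ 0.0122 -0.0052  0.034 ] turn [-0.0003 -0.0027  0.0283]
{'intrinsics': array([[358.4097,   0.    , 324.7737],
       [  0.    , 358.4097, 243.9918],
       [  0.    ,   0.    ,   1.    ]]), 'eye': array([0.5212, 0.0481, 0.383 ]), 'orientation': array([ 2.8494, -0.0139, -0.0026])}
```

View pics/d.png

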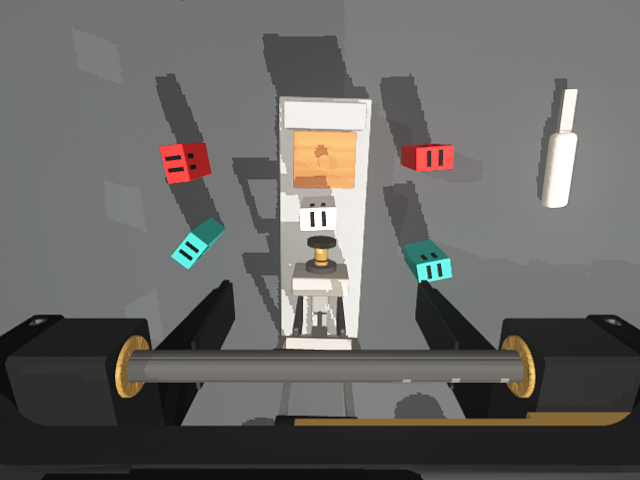

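```bash
python3 - <<'E'
from h import *
i=cv2.imread('pics/d.png')
c=cv2.resize(i[190:300,270:370],(700,770)[:2],interpolation=cv2.INTER_CUBIC)[:600]
cv2.imwrite('pics/d2.png',c)
E
```

```text
(no output)
```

View pics/d2.png

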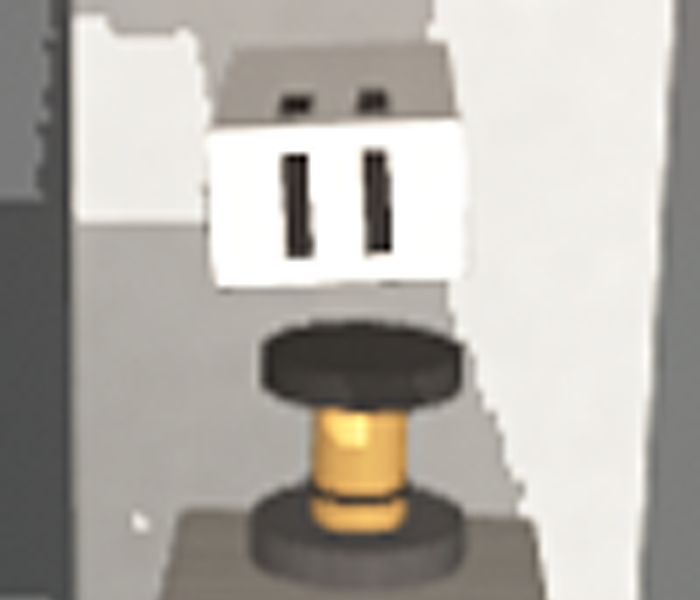

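The setting block is the bare-metal one at wrist pixels (318,215), between plunger and box. The red blocks at (185,162) and (427,157) and the turquoise ones at (198,243) and (427,260) are decoys. The two-bar holder is at (171,237) in the top view.

```bash
python3 - <<'E'
from h import *
m=eyes.camera_model('wrist')
f=lambda u,v:(270+u/7-.43,190+v/7-.43)
b=cast(m,[f(210,130),f(463,118),f(467,277),f(217,290)],.076);print(b,b.mean(0))
d=b[1]-b[0]+b[2]-b[3];print("yaw of width",np.arctan2(d[1],d[0]),np.linalg.norm(d)/2)
p=b.mean(0)
need(p[0],p[1],.067,1.532)
E
```

```text
[[ 0.4984 -0.0116  0.076 ]
 [ 0.5298 -0.0103  0.076 ]
 [ 0.5303 -0.0306  0.076 ]
 [ 0.4987 -0.0321  0.076 ]] [ 0.5143 -0.0212  0.076 ]
yaw of width 0.04497640344367436 0.03151109534109431
t 2.25 pos [ 0.519  -0.0339  0.2339] F [-0.4663 -0.683   0.3039] gap 0.09498841439752333 j6 -0.1636424326965468
shift(tool axes now) [ 0.0123 -0.0047  0.1669] turn [-0.0006 -0.0027  0.0321]
```

Emit:
move_arm --motion '[{"x":0.012,"y":-0.005,"z":0.04,"rx":0,"ry":0,"rz":-0.05,"claw":1},{"x":0,"y":0,"z":0.05,"rx":0,"ry":0,"rz":0,"claw":1},{"x":0,"y":0,"z":0.02,"rx":0,"ry":0,"rz":0,"claw":1},{"x":0,"y":0,"z":0.005,"rx":0,"ry":0,"rz":0,"claw":1}]'

```text
time_s: 2.75
ee_pos: [0.5149, -0.0214, 0.1173]
eef_rot: [2.182, 2.259, 0.006]
wrist_force: [-0.5, -0.0, 0.4]
finger_gap: 0.0952
```

```bash
python3 -c "
from h import *
need(.5143,-.0212,.067,1.616)"
```

```text
t 2.75 pos [ 0.5149 -0.0214  0.1173] F [-0.5377 -0.0132  0.4095] gap 0.09520396476551028 j6 -0.18321414130381306
shift(tool axes now) [ 0.0001 -0.0008  0.0503] turn [ 0.0033 -0.002  -0.0102]
```

Well aligned; descend and grip.

Emit:
move_arm --motion '[{"x":0,"y":-0.001,"z":0.03,"rx":0,"ry":0,"rz":-0.01,"claw":1},{"x":0,"y":0,"z":0.018,"rx":0,"ry":0,"rz":0,"claw":1},{"x":0,"y":0,"z":0.003,"rx":0,"ry":0,"rz":0,"claw":1}]'

```text
time_s: 3.12
ee_pos: [0.5162, -0.0217, 0.0675]
eef_rot: [2.172, 2.264, 0.01]
wrist_force: [0.1, 0.2, 0.0]
finger_gap: 0.0953
```

```bash
python3 -c "
from h import *
need(.5143,-.0212,.067,1.616)
cv2.imwrite('pics/e.png',eyes.capture('wrist')[:,:,::-1])"
```

```text
t 3.125 pos [ 0.5162 -0.0217  0.0675] F [0.0663 0.194  0.0172] gap 0.09529812026277507 j6 -0.19027541953090296
shift(tool axes now) [ 0.0005 -0.0019  0.0005] turn [ 0.0077 -0.0012 -0.0037]
```

View pics/e.png

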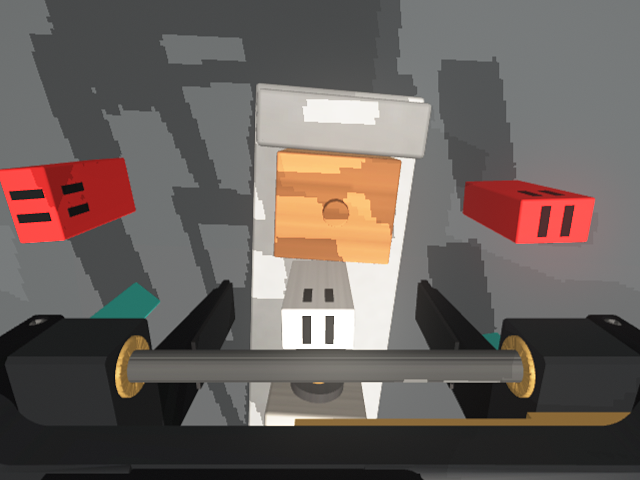

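Emit:
move_arm --motion '[{"x":0,"y":-0.002,"z":0,"rx":-0.006,"ry":0,"rz":0,"claw":0.5},{"x":0,"y":0,"z":0,"rx":0,"ry":0,"rz":0,"claw":0.2},{"x":0,"y":0,"z":0,"rx":0,"ry":0,"rz":0,"claw":0.2},{"x":0,"y":0,"z":0,"rx":0,"ry":0,"rz":0,"claw":0.2},{"x":0,"y":0,"z":0,"rx":0,"ry":0,"rz":0,"claw":0.2}]'

```text
time_s: 3.8
ee_pos: [0.5168, -0.0222, 0.0715]
eef_rot: [2.165, 2.256, 0.024]
wrist_force: [0.8, -1.2, 0.5]
finger_gap: 0.0509
```

```bash
python3 -c "
from h import *
need(.5143,-.0212,.067,1.616)"
```

```text
t 3.8 pos [ 0.5168 -0.0222  0.0715] F [ 0.7625 -1.1677  0.4811] gap 0.05088899762983593 j6 -0.19188102335661983
shift(tool axes now) [ 0.0011 -0.0026  0.0044] turn [ 0.0209  0.0001 -0.0042]
```

Emit:
move_arm --motion '[{"x":0.001,"y":-0.003,"z":0.005,"rx":0.021,"ry":0,"rz":0,"claw":0.2},{"x":0,"y":0,"z":0,"rx":0,"ry":0,"rz":0,"claw":0.2},{"x":0,"y":0,"z":0,"rx":0,"ry":0,"rz":0,"claw":0.2}]'

```text
time_s: 4.18
ee_pos: [0.5135, -0.0212, 0.0658]
eef_rot: [-2.174, -2.265, 0.003]
wrist_force: [-0.4, -0.0, 1.6]
finger_gap: 0.0313
```

```bash
python3 -c "
from h import *
need(.5143,-.0212,.067,1.616)"
```

```text
t 4.175 pos [ 0.5135 -0.0212  0.0658] F [-0.4463 -0.0351  1.5649] gap 0.03133208583055717 j6 -0.18629202532085773
shift(tool axes now) [-0.      0.0007 -0.0012] turn [-0.0022  0.     -0.0042]
```

Emit:
move_arm --motion '[{"x":0,"y":0,"z":-0.02,"rx":0,"ry":0,"rz":0,"claw":0},{"x":0,"y":0,"z":-0.05,"rx":0,"ry":0,"rz":0,"claw":0},{"x":0,"y":0,"z":-0.05,"rx":0,"ry":0,"rz":0,"claw":0},{"x":0.04,"y":0.016,"z":0,"rx":0,"ry":0,"rz":0,"claw":0},{"x":0.046,"y":0.0195,"z":0,"rx":0,"ry":0,"rz":0,"claw":0},{"x":0.046,"y":0.0195,"z":0,"rx":0,"ry":0,"rz":0,"claw":0},{"x":0.046,"y":0.0195,"z":0,"rx":0,"ry":0,"rz":0,"claw":0},{"x":0.046,"y":0.0195,"z":0,"rx":0,"ry":0,"rz":0,"claw":0},{"x":0.04,"y":0.016,"z":0,"rx":0,"ry":0,"rz":-0.03,"claw":0},{"x":0,"y":0,"z":0,"rx":0,"ry":0,"rz":-0.03,"claw":0}]'

```text
time_s: 5.42
ee_pos: [0.6143, 0.2549, 0.1851]
eef_rot: [-2.104, -2.326, 0.008]
wrist_force: [-0.6, 0.6, -1.4]
finger_gap: 0.0319
```

```bash
python3 -c "
from h import *
need(.6173,.3057,.12,1.677)
print(eyes.camera_model('wrist'))
cv2.imwrite('pics/f.png',eyes.capture('wrist')[:,:,::-1])"
```

```text
t 5.425 pos [0.6143 0.2549 0.1851] F [-0.6159  0.5665 -1.4066] gap 0.03186842595371542 j6 0.21090930707810465
shift(tool axes now) [0.0503 0.0085 0.0651] turn [-0.0075 -0.0006 -0.006 ]
{'intrinsics': array([[358.4097,   0.    , 324.7737],
       [  0.    , 358.4097, 243.9918],
       [  0.    ,   0.    ,   1.    ]]), 'eye': array([0.6083, 0.3368, 0.334 ]), 'orientation': array([2.8436, 0.1451, 0.0106])}
```

View pics/f.png

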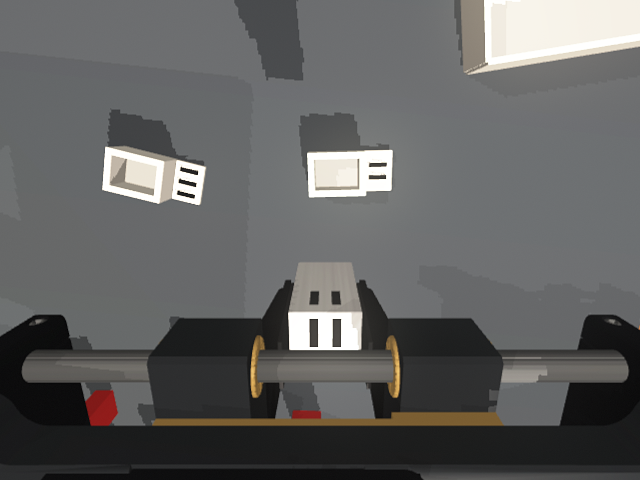

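```bash
python3 - <<'E'
from h import *
i=cv2.imread('pics/f.png')
c=cv2.resize(i[140:210,295:405],(770,490),interpolation=cv2.INTER_CUBIC)
cv2.imwrite('pics/f2.png',c)
E
```

```text
(no output)
```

View pics/f2.png

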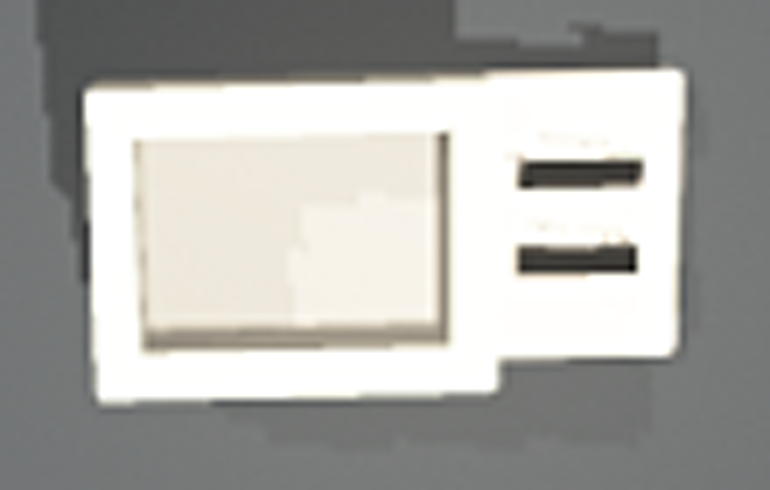

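```bash
python3 - <<'E'
from h import *
m=eyes.camera_model('wrist')
f=lambda u,v:(295+u/7-.43,140+v/7-.43)
b=cast(m,[f(137,139),f(145,350),f(448,343),f(447,132)],.03);print("inner",b,b.mean(0))
for j in range(4): print(np.linalg.norm(b[j]-b[j-1]),end=' ')
o=cast(m,[f(85,90),f(98,403),f(500,390)],.03);print("\nouter",o,(o[0]+o[2])/2)
d=o[2]-o[1];print("yaw long",np.arctan2(d[1],d[0]), np.linalg.norm(d),np.linalg.norm(o[1]-o[0]))
d=b[2]-b[1]+b[3]-b[0];print("yaw long in",np.arctan2(d[1],d[0]))
z=read_state()["ee_pos"][2]-.0538+.064
t=cast(m,[(288,312),(361,312),(361,350),(289,350)],z);print("blk",t,z)
print(read_state()["ee_pos"])
E
```

```text
inner [[0.5987 0.3154 0.03  ]
 [0.602  0.2907 0.03  ]
 [0.6383 0.2952 0.03  ]
 [0.635  0.3198 0.03  ]] [0.6185 0.3053 0.03  ]
0.03656665427560186 0.024902021079174764 0.03661258984152715 0.024838996844638125 
outer [[0.5921 0.3203 0.03  ]
 [0.5969 0.2837 0.03  ]
 [0.6453 0.2902 0.03  ]] [0.6187 0.3053 0.03  ]
yaw long 0.1343406016892509 0.04886544492680088 0.03696706754614036
yaw long in 0.12389933264441456
blk [[0.5985 0.2616 0.1951]
 [0.6296 0.2649 0.1951]
 [0.6321 0.2463 0.1951]
 [0.6003 0.243  0.1951]] 0.19507408779764868
[0.6139 0.2535 0.1849]
```

```bash
python3 -c "
from h import *
need(.6178,.305,.105,1.70)"
```

```text
t 5.475 pos [0.6139 0.2535 0.1849] F [ 0.4166  0.7164 -1.3905] gap 0.031482465373803864 j6 0.20992240605304602
shift(tool axes now) [0.0508 0.0097 0.0798] turn [-0.0082 -0.0001 -0.0294]
```

Emit:
move_arm --motion '[{"x":0.035,"y":0.006,"z":0,"rx":-0.008,"ry":0,"rz":-0.03,"claw":0},{"x":0.016,"y":0.004,"z":0.03,"rx":0,"ry":0,"rz":0,"claw":0},{"x":0,"y":0,"z":0.04,"rx":0,"ry":0,"rz":0,"claw":0},{"x":0,"y":0,"z":0.01,"rx":0,"ry":0,"rz":0,"claw":0}]'

```text
time_s: 5.98
ee_pos: [0.6185, 0.3021, 0.1038]
eef_rot: [2.076, 2.356, -0.001]
wrist_force: [-0.9, -0.0, -1.4]
finger_gap: 0.0319
```

```bash
python3 -c "
from h import *
need(.6178,.305,.105,1.70)
cv2.imwrite('pics/g.png',eyes.capture('wrist')[:,:,::-1])"
```

```text
t 5.975 pos [0.6185 0.3021 0.1038] F [-0.87   -0.006  -1.3727] gap 0.031875631910156806 j6 0.25158240364727896
shift(tool axes now) [ 0.003  -0.0003 -0.0012] turn [ 0.0006  0.0014 -0.0031]
```

View pics/g.png

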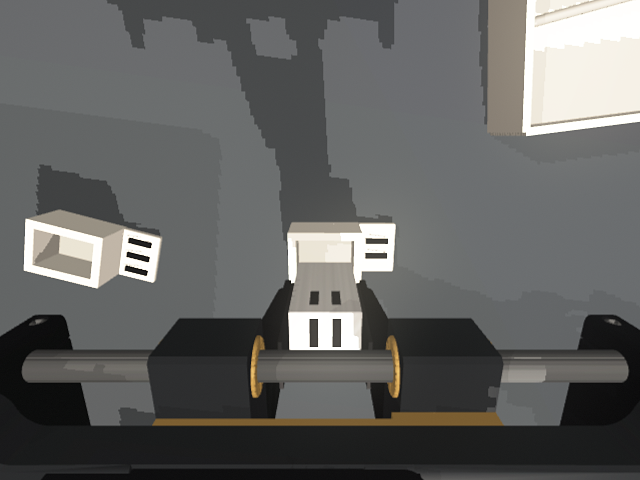

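Emit:
move_arm --motion '[{"x":0.003,"y":0,"z":0.006,"rx":0,"ry":0,"rz":0,"claw":0},{"x":0,"y":0,"z":0.006,"rx":0,"ry":0,"rz":0,"claw":0}]'

```text
time_s: 6.28
ee_pos: [0.6203, 0.3047, 0.0949]
eef_rot: [2.077, 2.352, 0.007]
wrist_force: [0.9, -1.0, -0.7]
finger_gap: 0.0316
```

```bash
python3 -c "
from h import *
need(.6178,.305,.060,1.70)
cv2.imwrite('pics/g2.png',cv2.resize(eyes.capture('wrist')[200:400,220:420,::-1],(600,600)))"
```

```text
t 6.275 pos [0.6203 0.3047 0.0949] F [ 0.9261 -0.9726 -0.6864] gap 0.031561319493061984 j6 0.2560463740942453
shift(tool axes now) [ 0.0006 -0.0027  0.0349] turn [ 0.0061  0.     -0.005 ]
```

View pics/g2.png

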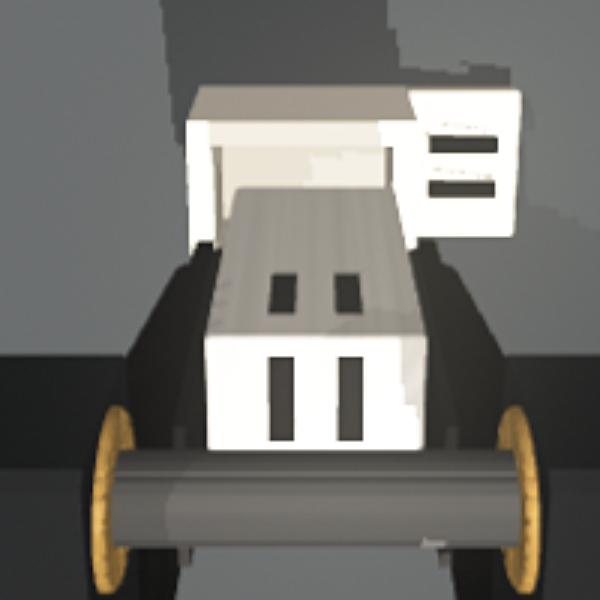

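Emit:
move_arm --motion '[{"x":0.0005,"y":-0.0035,"z":0.004,"rx":0.006,"ry":0,"rz":-0.005,"claw":0},{"x":0,"y":0,"z":0.003,"rx":0,"ry":0,"rz":0,"claw":0}]'

```text
time_s: 6.58
ee_pos: [0.6174, 0.3048, 0.0886]
eef_rot: [2.073, 2.36, 0.002]
wrist_force: [0.5, -0.1, -1.6]
finger_gap: 0.032
```

```bash
python3 -c "
from h import *
need(.6178,.305,.060,1.70)"
```

```text
t 6.575 pos [0.6174 0.3048 0.0886] F [ 0.5405 -0.0998 -1.6257] gap 0.031967760025249266 j6 0.2514375962646979
shift(tool axes now) [0.0001 0.0004 0.0286] turn [ 0.0017 -0.0003  0.0002]
```

Emit:
move_arm --motion '[{"x":0,"y":0,"z":0.012,"rx":0,"ry":0,"rz":0,"claw":0},{"x":0,"y":0,"z":0.008,"rx":0,"ry":0,"rz":0,"claw":0}]'

```text
time_s: 6.82
ee_pos: [0.6178, 0.3051, 0.0683]
eef_rot: [2.072, 2.359, 0.005]
wrist_force: [-0.7, -0.6, -1.8]
finger_gap: 0.0319
```

```bash
python3 -c "
from h import *
need(.6178,.305,.059,1.70)
cv2.imwrite('pics/g3.png',cv2.resize(eyes.capture('wrist')[200:400,220:420,::-1],(600,600)))"
```

```text
t 6.825 pos [0.6178 0.3051 0.0683] F [-0.6872 -0.5886 -1.8292] gap 0.031907342894464084 j6 0.2514537883381913
shift(tool axes now) [-0.0001 -0.0001  0.0093] turn [ 0.0032 -0.0007  0.0003]
```

View pics/g3.png

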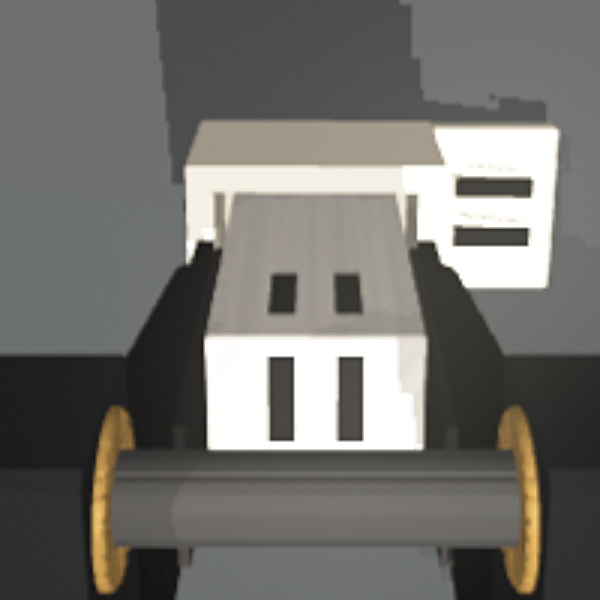

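The block is entering the pocket, so I'll lower it the rest of the way.

Emit:
move_arm --motion '[{"x":0,"y":0,"z":0.007,"rx":0,"ry":0,"rz":0,"claw":0},{"x":0,"y":0,"z":0.003,"rx":0,"ry":0,"rz":0,"claw":0}]'

```text
time_s: 7.12
ee_pos: [0.6176, 0.305, 0.0586]
eef_rot: [2.073, 2.36, 0.001]
wrist_force: [-8.5, -3.2, 18.1]
finger_gap: 0.0318
```

```bash
python3 -c "
from h import *
need(.6178,.305,.059,1.70)"
```

```text
t 7.125 pos [0.6176 0.305  0.0586] F [-8.4739 -3.1854 18.0557] gap 0.03181106942950368 j6 0.25140134628659894
shift(tool axes now) [-0.      0.0002 -0.0004] turn [ 0.0007 -0.      0.0004]
```

Emit:
move_arm --motion '[{"x":0,"y":0,"z":0,"rx":0,"ry":0,"rz":0,"claw":0.5},{"x":0,"y":0,"z":-0.001,"rx":0,"ry":0,"rz":0,"claw":0.6},{"x":0,"y":0,"z":-0.02,"rx":0,"ry":0,"rz":0,"claw":0.6},{"x":0,"y":0,"z":-0.05,"rx":0,"ry":0,"rz":0,"claw":0.6},{"x":-0.03,"y":0,"z":-0.05,"rx":0,"ry":0,"rz":0,"claw":0.6}]'

```text
time_s: 7.75
ee_pos: [0.6191, 0.2755, 0.1795]
eef_rot: [-2.068, -2.361, 0.01]
wrist_force: [0.2, -1.3, 0.4]
finger_gap: 0.0569
```

```bash
python3 -c "
from h import *
m=eyes.camera_model('wrist')
i=eyes.capture('wrist')[:,:,::-1]
cv2.imwrite('pics/k.png',i)
need(.45,-.123,.22,-.04);print(m)
"
```

```text
t 7.8 pos [0.6235 0.2727 0.1888] F [ 3.3772 -1.2053  4.6226] gap 0.05715021633117362 j6 0.2063387500009655
shift(tool axes now) [-0.3701 -0.2228 -0.0317] turn [ 0.0055 -0.0033  1.7399]
{'intrinsics': array([[358.4097,   0.    , 324.7737],
       [  0.    , 358.4097, 243.9918],
       [  0.    ,   0.    ,   1.    ]]), 'eye': array([0.6103, 0.3575, 0.3283]), 'orientation': array([2.8389, 0.1902, 0.0185])}
```

View pics/k.png

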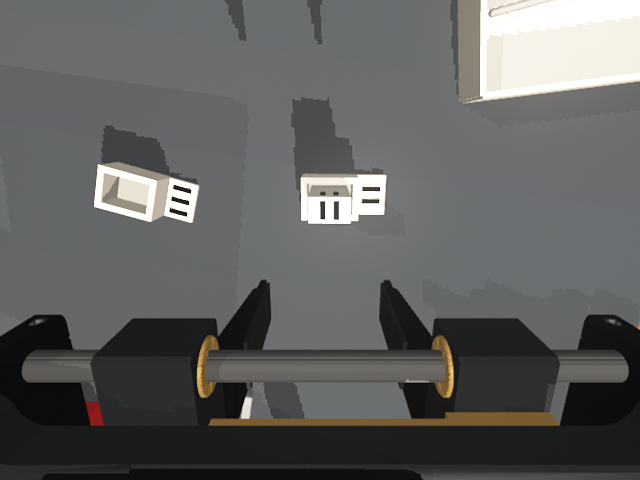

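```bash
python3 -c "
from h import *
m={'intrinsics':np.array([[358.41,0,324.77],[0,358.41,243.99],[0,0,1]]),'eye':np.array([0.6103, 0.3575, 0.3283]),'orientation':np.array([2.8389, 0.1902, 0.0185])}
print(cast(m,[(308,197),(350,197),(350,222),(308,222)],.069))
need(.513,-.123,.24,-.04)
"
```

```text
[[0.6022 0.3125 0.069 ]
 [0.6325 0.3166 0.069 ]
 [0.6353 0.2982 0.069 ]
 [0.6044 0.294  0.069 ]]
t 7.8 pos [0.6235 0.2727 0.1888] F [ 3.3772 -1.2053  4.6226] gap 0.05715021633117362 j6 0.2063387500009655
shift(tool axes now) [-0.3783 -0.1602 -0.0513] turn [ 0.0055 -0.0033  1.7399]
```

Emit:
move_arm --motion '[{"x":-0.03,"y":-0.01,"z":-0.03,"rx":0,"ry":0,"rz":0,"claw":0.6},{"x":-0.05,"y":-0.021,"z":-0.02,"rx":0,"ry":0,"rz":0,"claw":0.5},{"x":-0.05,"y":-0.021,"z":0,"rx":0,"ry":0,"rz":0,"claw":0.5},{"x":-0.05,"y":-0.021,"z":0,"rx":0,"ry":0,"rz":0,"claw":0.5},{"x":-0.05,"y":-0.021,"z":0,"rx":0,"ry":0,"rz":0,"claw":0.5},{"x":-0.05,"y":-0.021,"z":0,"rx":0,"ry":0,"rz":0,"claw":0.5},{"x":-0.05,"y":-0.021,"z":0,"rx":0,"ry":0,"rz":0,"claw":0.5},{"x":-0.045,"y":-0.02,"z":0,"rx":0,"ry":0,"rz":0,"claw":0.5}]'

```text
time_s: 8.8
ee_pos: [0.5182, -0.1286, 0.2556]
eef_rot: [2.052, 2.345, 0.032]
wrist_force: [0.8, -0.2, -0.1]
finger_gap: 0.0478
```

Emit:
move_arm --motion '[{"x":0,"y":0,"z":0,"rx":0,"ry":0,"rz":0.18,"claw":0.5},{"x":0,"y":0,"z":0,"rx":0,"ry":0,"rz":0.18,"claw":0.5},{"x":0,"y":0,"z":0,"rx":0,"ry":0,"rz":0.18,"claw":0.5},{"x":0,"y":0,"z":0,"rx":0,"ry":0,"rz":0.18,"claw":0.5},{"x":0,"y":0,"z":0,"rx":0,"ry":0,"rz":0.18,"claw":0.5},{"x":0,"y":0,"z":0,"rx":0,"ry":0,"rz":0.18,"claw":0.5},{"x":0,"y":0,"z":0,"rx":0,"ry":0,"rz":0.18,"claw":0.5},{"x":0,"y":0,"z":0,"rx":0,"ry":0,"rz":0.18,"claw":0.5},{"x":0,"y":0,"z":0,"rx":0,"ry":0,"rz":0.18,"claw":0.5},{"x":0,"y":0,"z":0,"rx":0,"ry":0,"rz":0.1,"claw":0.5}]'

```text
time_s: 10.05
ee_pos: [0.5183, -0.1338, 0.27]
eef_rot: [3.131, -0.126, 0.082]
wrist_force: [-0.2, 0.5, 1.1]
finger_gap: 0.0475
```

```bash
python3 -c "
from h import *
need(.513,-.123,.24,-.04)
m=eyes.camera_model('wrist')
i=eyes.capture('wrist')[:,:,::-1]
cv2.imwrite('pics/l.png',i)
print(m)
"
```

```text
t 10.05 pos [ 0.5183 -0.1338  0.27  ] F [-0.2412  0.5264  1.0949] gap 0.04752391262500649 j6 1.2919404578122267
shift(tool axes now) [-0.0078 -0.0104  0.0296] turn [ 0.006  -0.0525 -0.0405]
{'intrinsics': array([[358.4097,   0.    , 324.7737],
       [  0.    , 358.4097, 243.9918],
       [  0.    ,   0.    ,   1.    ]]), 'eye': array([ 0.5939, -0.1391,  0.423 ]), 'orientation': array([ 2.0088, -2.1772, -0.2611])}
```

View pics/l.png

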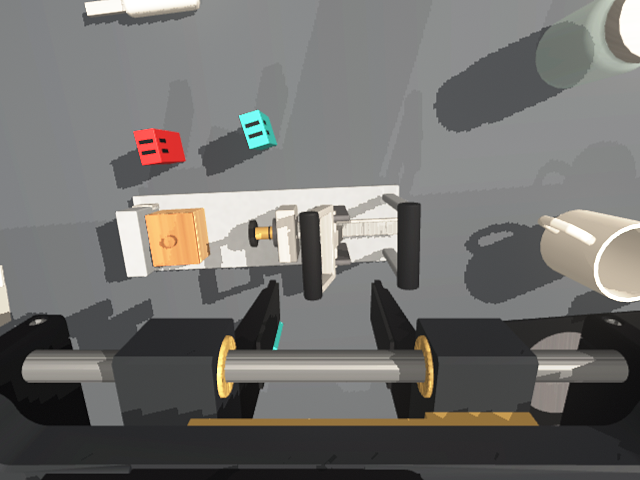

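```bash
python3 -c "
from h import *
m={'intrinsics':np.array([[358.41,0,324.77],[0,358.41,243.99],[0,0,1]]),'eye':np.array([ 0.5939, -0.1391,  0.423 ]),'orientation':np.array([ 2.0088, -2.1772, -0.2611])}
print(cast(m,[(310.5,214),(312.5,297),(311.5,255)],.135),cast(m,[(408.5,205),(409,288)],.116))
print(proj(m,[[.5133,-.123,.135]]))
print('base',cast(m,[(135,197),(399,185)],.012))
"
```

```text
[[ 0.5486 -0.1252  0.135 ]
 [ 0.4768 -0.1204  0.135 ]
 [ 0.5141 -0.1229  0.135 ]] [[ 0.5466 -0.2089  0.116 ]
 [ 0.4706 -0.2076  0.116 ]]
[[311.7052 255.9637]]
base [[ 0.5649  0.0787  0.012 ]
 [ 0.5543 -0.2224  0.012 ]]
```

Emit:
move_arm --motion '[{"x":-0.007,"y":-0.01,"z":0.03,"rx":0.006,"ry":-0.052,"rz":-0.04,"claw":0.5},{"x":0,"y":0,"z":0.03,"rx":0,"ry":0,"rz":0,"claw":0.5}]'

```text
time_s: 10.35
ee_pos: [0.5151, -0.1234, 0.2114]
eef_rot: [3.139, -0.057, 0.007]
wrist_force: [0.1, 0.2, 0.0]
finger_gap: 0.0476
```

```bash
python3 -c "
from h import *
need(.5133,-.123,.138,-.04)
"
```

```text
t 10.35 pos [ 0.5151 -0.1234  0.2114] F [0.1421 0.2113 0.0473] gap 0.04757000400987923 j6 1.2709646117709765
shift(tool axes now) [-0.0021 -0.0004  0.0734] turn [ 0.0017 -0.0045  0.0036]
```

Emit:
move_arm --motion '[{"x":-0.002,"y":0,"z":0.04,"rx":0,"ry":-0.004,"rz":0,"claw":0.5},{"x":0,"y":0,"z":0.025,"rx":0,"ry":0,"rz":0,"claw":0.5},{"x":0,"y":0,"z":0.008,"rx":0,"ry":0,"rz":0,"claw":0.5}]'

```text
time_s: 10.72
ee_pos: [0.5094, -0.1206, 0.1299]
eef_rot: [-3.139, 0.044, 0.017]
wrist_force: [1.4, -0.4, -0.0]
finger_gap: 0.0475
```

```bash
python3 -c "
from h import *
need(.5133,-.123,.138,-.04)
m=eyes.camera_model('wrist')
i=eyes.capture('wrist')[:,:,::-1]
cv2.imwrite('pics/n.png',i)
print(m['eye'],m['orientation'])
"
```

```text
t 10.725 pos [ 0.5094 -0.1206  0.1299] F [ 1.4318 -0.4316 -0.0324] gap 0.04752702296648805 j6 1.265295282459368
shift(tool axes now) [ 0.0038  0.0023 -0.0081] turn [-0.0016  0.0111  0.0121]
[ 0.5947 -0.1233  0.2779] [ 2.0311 -2.0864 -0.3244]
```

View pics/n.png

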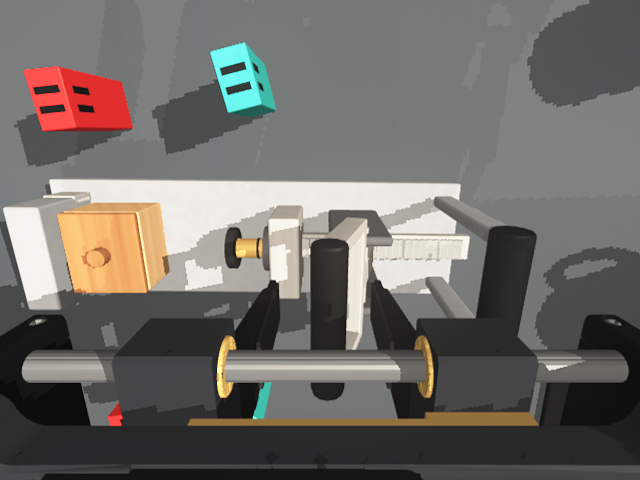

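Emit:
move_arm --motion '[{"x":0.003,"y":0.002,"z":-0.007,"rx":0,"ry":0.011,"rz":0.012,"claw":0.3},{"x":0,"y":0,"z":0,"rx":0,"ry":0,"rz":0,"claw":0},{"x":0,"y":0,"z":0,"rx":0,"ry":0,"rz":0,"claw":0},{"x":0,"y":0,"z":0,"rx":0,"ry":0,"rz":0,"claw":0}]'

```text
time_s: 11.28
ee_pos: [0.5143, -0.1227, 0.1404]
eef_rot: [-3.139, 0.062, -0.008]
wrist_force: [0.8, 2.6, -2.1]
finger_gap: 0.0154
```

```bash
cat >> h.py <<'E'
O=np.array([.5155,-.0614,0]); CX=np.array([.0389,.9992,0]); CY=np.array([-.9992,.0389,0])
def look(name):
    m=eyes.camera_model('wrist'); s=read_state()
    i=eyes.capture('wrist')[:,:,::-1]; cv2.imwrite(f'pics/{name}.png',i)
    p=s["ee_pos"]-O; F=s["wrist_force"]
    print("t",s["time_s"],"TCP clamp x %.4f y %.4f z %.4f"%(p@CX,p@CY,p[2]),"F clamp",F@CX,F@CY,F[2],"gap",s["finger_gap"],"rot",s["eef_rot"])
    bx=p@CX; print("theta est",.3-np.arcsin(np.clip((bx+.08)/.062,-1,1)))
    yaw=-.04; a=np.array([[np.cos(yaw),np.sin(yaw),0],[np.sin(yaw),-np.cos(yaw),0],[0,0,-1]])
    print("turn to level",(R.from_rotvec(s["eef_rot"]).inv()*R.from_matrix(a)).as_rotvec())
    np.savez(f'pics/{name}.npz',K=m["intrinsics"],e=m["eye"],o=m["orientation"])
    return m,i
def clampx(m,px,z):
    return (cast(m,px,z)-O)@np.c_[CX,CY]*1000
E
python3 -c "
from h import *
m,i=look('o')"
```

```text
t 11.275 TCP clamp x -0.0613 y -0.0012 z 0.1404 F clamp 2.6081035164624904 -0.6981032902426131 -2.1165054505830225 gap 0.015414933131830871 rot [-3.1393  0.0623 -0.0076]
theta est -0.006333338639389285
turn to level [-0.0017 -0.0048  0.0003]
```

View pics/o.png

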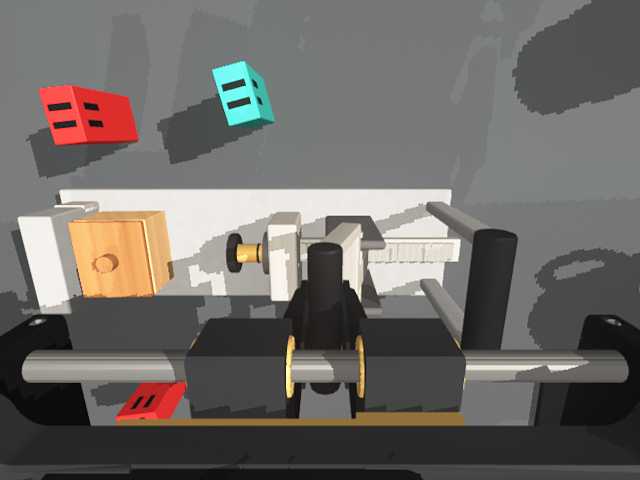

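```bash
python3 -c "
from h import *
d=np.load('pics/o.npz');m={'intrinsics':d['K'],'eye':d['e'],'orientation':d['o']}
print('pad',clampx(m,[(228,252)],.032),'jawtop front',clampx(m,[(269,213),(272,300),(300,213)],.058),'box',clampx(m,[(150,296),(164,212),(69,222)],.052),'anvil',clampx(m,[(75,214),(98,203)],.064))
P=O+CX*.115+CY*-.045+np.array([0,0,.012]);
i=cv2.imread('pics/o.png');cv2.imwrite('pics/o2.png',cv2.resize(i[180:320,10:330],(800,350),interpolation=cv2.INTER_CUBIC))"
```

```text
pad [[12.0096 -0.8103]] jawtop front [[-24.4932 -36.1943]
 [-23.8221  26.4463]
 [-44.8817 -36.2032]] box [[ 65.3914  26.2325]
 [ 47.2894 -35.6064]
 [112.8883 -28.6607]] anvil [[ 99.1357 -36.7306]
 [ 83.0588 -43.8622]]
```

View pics/o2.png

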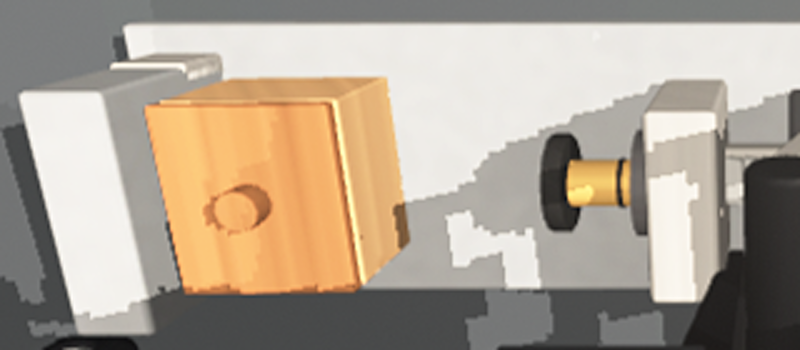

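Emit:
move_arm --motion '[{"x":0,"y":0.01,"z":0.001,"rx":0,"ry":-0.004,"rz":0,"claw":0},{"x":0,"y":0.01,"z":0.001,"rx":0,"ry":0,"rz":0,"claw":0},{"x":0,"y":0.008,"z":0,"rx":0,"ry":0,"rz":0,"claw":0}]'

```text
time_s: 11.7
ee_pos: [0.5138, -0.1416, 0.1433]
eef_rot: [-3.116, 0.063, 0.001]
wrist_force: [-0.7, 9.8, 3.2]
finger_gap: 0.0153
```

```bash
python3 -c "
from h import *
m,i=look('p');cv2.imwrite('pics/p2.png',cv2.resize(i[180:320,10:330],(800,350),interpolation=cv2.INTER_CUBIC))"
```

```text
t 11.7 TCP clamp x -0.0802 y -0.0014 z 0.1433 F clamp 9.753867184264958 1.0557030347645373 3.196837659834802 gap 0.015317045975288834 rot [-3.116   0.0627  0.0007]
theta est 0.3029037244911495
turn to level [-0.025   0.001  -0.0003]
```

View pics/p.png

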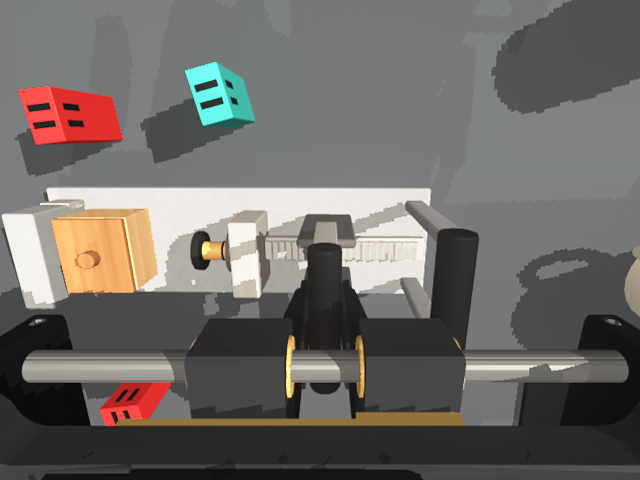

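Emit:
move_arm --motion '[{"x":0,"y":0.01,"z":0.002,"rx":-0.025,"ry":0,"rz":0,"claw":0},{"x":0,"y":0.008,"z":0.001,"rx":0,"ry":0,"rz":0,"claw":0}]'

```text
time_s: 12.0
ee_pos: [0.5133, -0.1538, 0.1421]
eef_rot: [-3.126, 0.065, 0.003]
wrist_force: [0.4, 23.1, 7.1]
finger_gap: 0.0152
```

```bash
python3 -c "
from h import *
m,i=look('q');cv2.imwrite('pics/q2.png',cv2.resize(i[180:320,10:330],(800,350),interpolation=cv2.INTER_CUBIC))"
```

```text
t 12.0 TCP clamp x -0.0925 y -0.0014 z 0.1421 F clamp 23.12426153149529 0.5113383852329797 7.09506459653405 gap 0.015167397335158364 rot [-3.1257  0.0651  0.0028]
theta est 0.5023240810302966
turn to level [-0.0152  0.0021 -0.0016]
```

View pics/q.png

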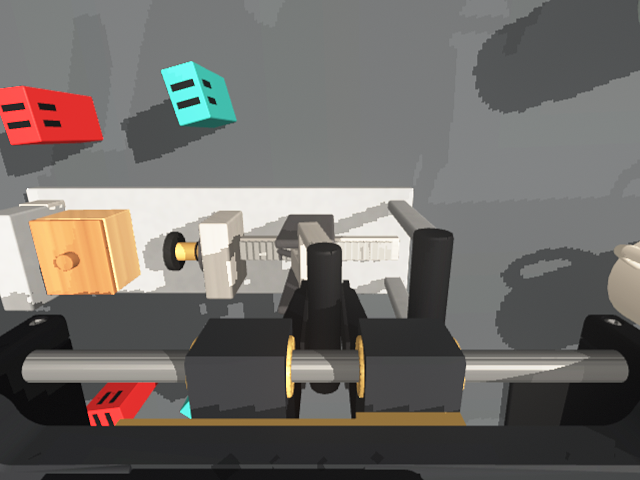

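Emit:
move_arm --motion '[{"x":0,"y":-0.01,"z":0.002,"rx":-0.015,"ry":0,"rz":0,"claw":0},{"x":0,"y":-0.01,"z":0.001,"rx":0,"ry":0,"rz":0,"claw":0},{"x":0,"y":-0.008,"z":0.001,"rx":0,"ry":0,"rz":0,"claw":0}]'

```text
time_s: 12.42
ee_pos: [0.5149, -0.1286, 0.1424]
eef_rot: [3.133, -0.064, -0.003]
wrist_force: [-2.5, -2.7, 3.4]
finger_gap: 0.0155
```

```bash
python3 -c "
from h import *
m,i=look('r')"
```

```text
t 12.425 TCP clamp x -0.0671 y -0.0020 z 0.1424 F clamp -2.816790724321575 2.3601720888115123 3.43299989243769 gap 0.015467782448513023 rot [ 3.1332 -0.0638 -0.0026]
theta est 0.09090073177092073
turn to level [ 0.0078  0.0015 -0.0007]
```

View pics/r.png

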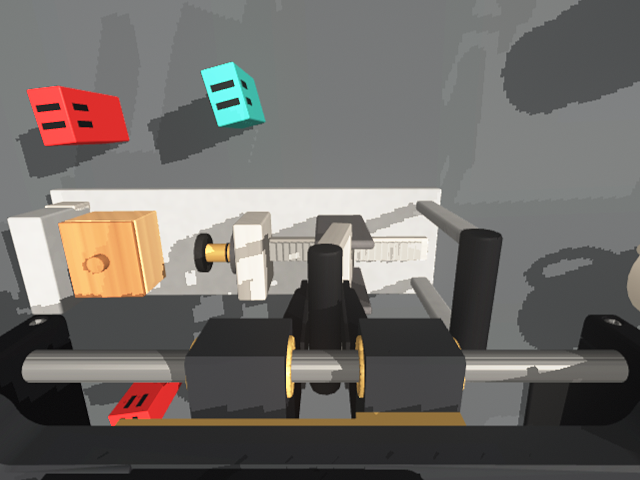

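```bash
cat >> h.py <<'E'
def meas(name):
    d=np.load(f'pics/{name}.npz');m={'intrinsics':d['K'],'eye':d['e'],'orientation':d['o']}
    g=cv2.imread(f'pics/{name}.png').max(2)
    p0=proj(m,O+CX*.03+CY*0+np.array([0,0,.032]))[0]
    v=int(round(p0[1])); u=np.where((g[v-4:v+5,60:270]<75).mean(0)>.7)[0]+60
    i=cv2.imread(f'pics/{name}.png').astype(int); 
    br=np.where(((i[v-3:v+4,60:300,2]-i[v-3:v+4,60:300,0])>60).mean(0)>.6)[0]+60
    pad=[u.min(),u.max()]
    # right edge of the brass-coloured stem = jaw collar side
    print(name,"v",v,"pad u",pad,"orange cols",br.min(),br.max(),"pad x",clampx(m,[(u.min(),v)],.032)[0,0],"stem right x",clampx(m,[(br.max(),v)],.032)[0,0])
    return m
E
python3 -c "
from h import *
for n in 'opqr': meas(n)"
```

```text
o v 253 pad u [np.int64(227), np.int64(257)] orange cols 74 261 pad x 12.827804596853102 stem right x -12.894608642239257
p v 250 pad u [np.int64(191), np.int64(222)] orange cols 60 224 pad x 25.674551000257505 stem right x 0.05585295407498541
q v 251 pad u [np.int64(164), np.int64(195)] orange cols 60 197 pad x 32.288237307477054 stem right x 6.880474159789185
r v 253 pad u [np.int64(195), np.int64(226)] orange cols 65 229 pad x 30.59803327991478 stem right x 4.818962093253628
```

Emit:
move_arm --motion '[{"x":0,"y":-0.006,"z":0.001,"rx":0.008,"ry":0,"rz":0,"claw":0},{"x":0,"y":-0.002,"z":0.001,"rx":0,"ry":0,"rz":0,"claw":0}]'

```text
time_s: 12.72
ee_pos: [0.5154, -0.1219, 0.1414]
eef_rot: [3.136, -0.062, -0.002]
wrist_force: [-6.4, -10.8, 8.9]
finger_gap: 0.0149
```

```bash
python3 -c "
from h import *
m,i=look('s');meas('s')"
```

```text
t 12.725 TCP clamp x -0.0605 y -0.0023 z 0.1414 F clamp -11.049124059864281 5.955453568418315 8.882327022278734 gap 0.014938484879270388 rot [ 3.1364 -0.0621 -0.0018]
theta est -0.020445211253123652
turn to level [0.0046 0.001  0.0004]
s v 253 pad u [np.int64(204), np.int64(235)] orange cols 74 238 pad x 30.509130520893315 stem right x 4.77192910199881
```

Emit:
move_arm --motion '[{"x":0.001,"y":0.01,"z":0.001,"rx":0.004,"ry":0,"rz":0,"claw":0},{"x":0,"y":0.01,"z":0.001,"rx":-0.004,"ry":0,"rz":0,"claw":0},{"x":0,"y":0.009,"z":0.001,"rx":-0.008,"ry":0,"rz":0,"claw":0},{"x":0,"y":0.008,"z":0.001,"rx":-0.008,"ry":0,"rz":0,"claw":0},{"x":0,"y":0.007,"z":0.001,"rx":-0.008,"ry":0,"rz":0,"claw":0}]'

```text
time_s: 13.4
ee_pos: [0.5146, -0.1468, 0.1424]
eef_rot: [-3.118, 0.071, 0.011]
wrist_force: [-3.0, 10.2, 5.8]
finger_gap: 0.0156
```

```bash
python3 -c "
from h import *
m,i=look('u');meas('u')"
```

```text
t 13.4 TCP clamp x -0.0853 y -0.0025 z 0.1424 F clamp 10.0270210273678 3.439199171566241 5.83739850624937 gap 0.015550184327537752 rot [-3.1176  0.0709  0.0111]
theta est 0.3859277083980585
turn to level [-0.0231  0.0076 -0.0055]
u v 252 pad u [np.int64(159), np.int64(191)] orange cols 60 192 pad x 44.91228975269292 stem right x 19.258249577167053
```

Emit:
move_arm --motion '[{"x":0,"y":0.008,"z":0.002,"rx":-0.02,"ry":0.006,"rz":-0.005,"claw":0},{"x":0,"y":0.006,"z":0.001,"rx":-0.01,"ry":0,"rz":0,"claw":0}]'

```text
time_s: 13.7
ee_pos: [0.5143, -0.1535, 0.1404]
eef_rot: [-3.129, 0.067, 0.004]
wrist_force: [-2.2, 15.8, 11.9]
finger_gap: 0.0152
```

Emit:
move_arm --motion '[{"x":0,"y":-0.01,"z":0.002,"rx":0,"ry":0,"rz":0,"claw":0},{"x":0,"y":-0.01,"z":0.002,"rx":0,"ry":0,"rz":0,"claw":0},{"x":0,"y":-0.008,"z":0.001,"rx":0,"ry":0,"rz":0,"claw":0},{"x":0.001,"y":-0.005,"z":0.001,"rx":0,"ry":0,"rz":0,"claw":0}]'

```text
time_s: 14.2
ee_pos: [0.5164, -0.1219, 0.1376]
eef_rot: [-3.135, 0.064, 0.008]
wrist_force: [-8.4, -15.5, 7.7]
finger_gap: 0.0152
```

```bash
python3 -c "
from h import *
m,i=look('v');meas('v')"
```

```text
t 14.2 TCP clamp x -0.0604 y -0.0032 z 0.1376 F clamp -15.843650284661942 7.799818871645033 7.676259857200138 gap 0.015213528416789744 rot [-3.1352  0.0642  0.008 ]
theta est -0.021660911511955205
turn to level [-0.0056  0.0052 -0.001 ]
v v 255 pad u [np.int64(183), np.int64(215)] orange cols 74 218 pad x 46.64976865276961 stem right x 20.31572470775646
```

View pics/v.png

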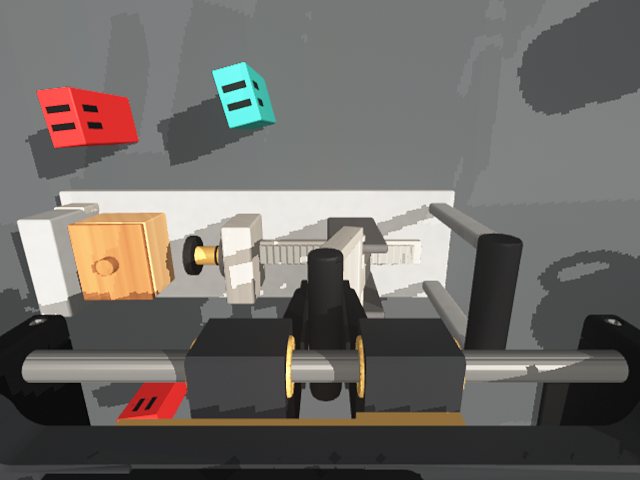

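Emit:
move_arm --motion '[{"x":0.001,"y":0.01,"z":0,"rx":-0.004,"ry":0.005,"rz":0,"claw":0},{"x":0,"y":0.01,"z":0,"rx":-0.006,"ry":0,"rz":0,"claw":0},{"x":-0.001,"y":0.009,"z":0,"rx":-0.008,"ry":0,"rz":0,"claw":0},{"x":-0.001,"y":0.008,"z":0.001,"rx":-0.01,"ry":0,"rz":0,"claw":0},{"x":-0.001,"y":0.007,"z":0.001,"rx":-0.01,"ry":0,"rz":0,"claw":0}]'

```text
time_s: 14.88
ee_pos: [0.5153, -0.1458, 0.1411]
eef_rot: [-3.122, 0.073, -0.001]
wrist_force: [-1.1, 10.6, 11.0]
finger_gap: 0.0154
```

```bash
python3 -c "
from h import *
m,i=look('w');meas('w')"
```

```text
t 14.875 TCP clamp x -0.0843 y -0.0031 z 0.1411 F clamp 10.560744759643805 1.517514644472443 10.96373301268401 gap 0.015422107416508663 rot [-3.1219  0.0733 -0.0008]
theta est 0.36932466113758844
turn to level [-0.0189 -0.0001 -0.0069]
w v 255 pad u [np.int64(139), np.int64(172)] orange cols 60 170 pad x 60.40346696546091 stem right x 36.39337098463431
```

View pics/w.png

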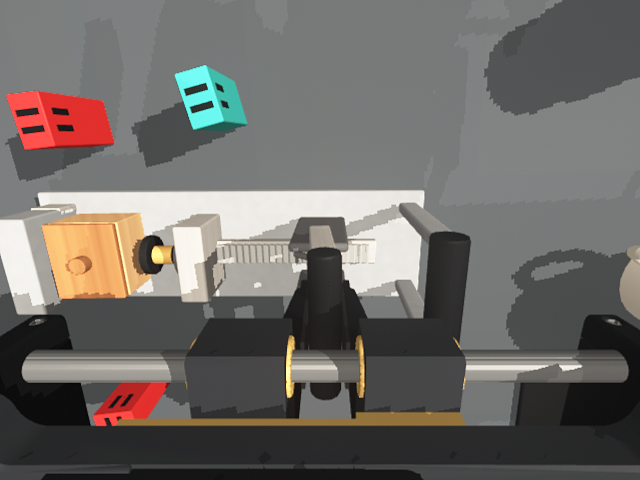

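```bash
python3 -c "
from h import *
i=cv2.imread('pics/w.png');cv2.imwrite('pics/w2.png',cv2.resize(i[195:315,10:230],(770,420),interpolation=cv2.INTER_CUBIC))"
```

```text
(no output)
```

View pics/w2.png

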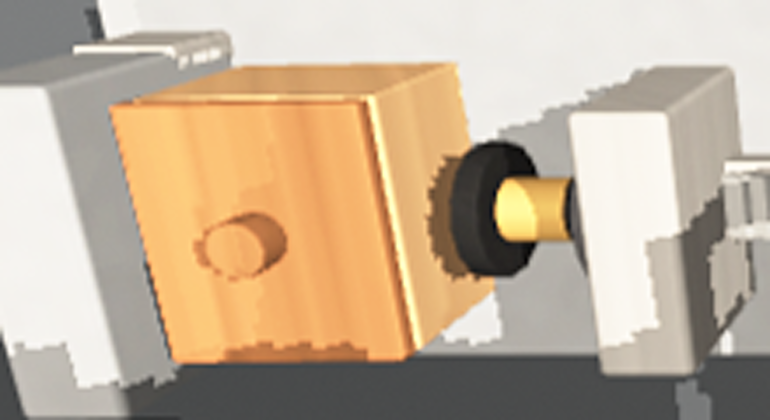

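Emit:
move_arm --motion '[{"x":0,"y":0.008,"z":0.002,"rx":-0.02,"ry":0,"rz":-0.006,"claw":0},{"x":0,"y":0.006,"z":0.001,"rx":-0.01,"ry":0,"rz":0,"claw":0}]'

```text
time_s: 15.18
ee_pos: [0.5151, -0.1525, 0.1394]
eef_rot: [-3.134, 0.067, 0.002]
wrist_force: [-3.1, 9.2, 7.4]
finger_gap: 0.0152
```

```bash
python3 -c "
from h import *
m,i=look('x');meas('x');cv2.imwrite('pics/x2.png',cv2.resize(i[195:315,0:220],(770,420),interpolation=cv2.INTER_CUBIC))"
```

```text
t 15.175 TCP clamp x -0.0911 y -0.0031 z 0.1394 F clamp 9.059379686718504 3.4999874206467005 7.360034577296371 gap 0.015173958166619273 rot [-3.1342  0.067   0.0023]
theta est 0.4798170087093998
turn to level [-0.0066  0.0016 -0.0027]
x v 255 pad u [np.int64(121), np.int64(155)] orange cols 60 153 pad x 63.96032529194797 stem right x 39.63689926683007
```

View pics/x2.png

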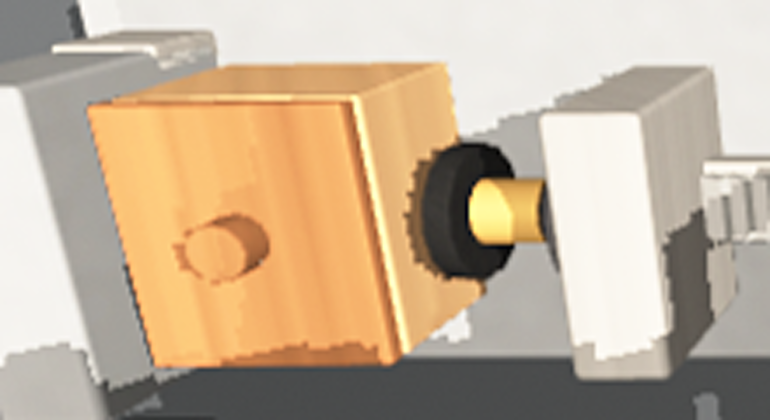

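Emit:
move_arm --motion '[{"x":0,"y":-0.01,"z":0.002,"rx":0,"ry":0,"rz":0,"claw":0},{"x":0.001,"y":-0.01,"z":0.001,"rx":0,"ry":0,"rz":0,"claw":0},{"x":0.001,"y":-0.008,"z":0.001,"rx":0,"ry":0,"rz":0,"claw":0},{"x":0.001,"y":-0.005,"z":0.001,"rx":0,"ry":0,"rz":0,"claw":0}]'

```text
time_s: 15.72
ee_pos: [0.5176, -0.1217, 0.1364]
eef_rot: [3.14, -0.064, -0.014]
wrist_force: [-10.3, -21.1, 9.0]
finger_gap: 0.0153
```

```bash
python3 -c "
from h import *
m,i=look('y');meas('y');cv2.imwrite('pics/y2.png',cv2.resize(i[195:315,10:230],(770,420),interpolation=cv2.INTER_CUBIC))"
```

```text
t 15.725 TCP clamp x -0.0601 y -0.0045 z 0.1364 F clamp -21.50986747193702 9.428326747416637 9.020782054253948 gap 0.015332346756707435 rot [ 3.1397 -0.064  -0.0137]
theta est -0.025944800022956904
turn to level [ 0.0014  0.0087 -0.0008]
y v 257 pad u [np.int64(160), np.int64(194)] orange cols 71 195 pad x 62.67342008719108 stem right x 36.558015368702385
```

View pics/y2.png

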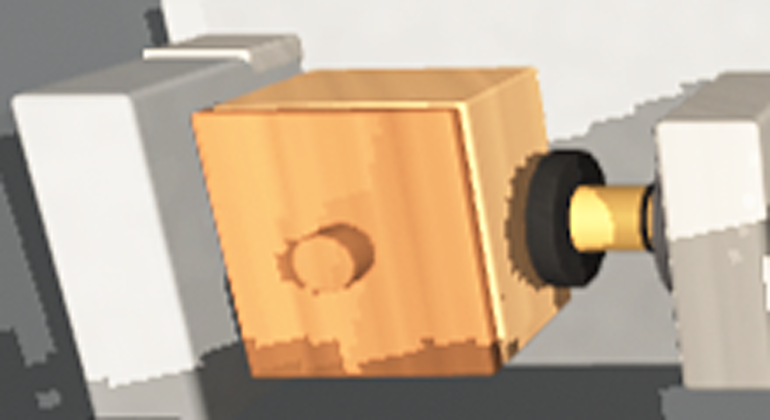

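Emit:
move_arm --motion '[{"x":-0.003,"y":0.01,"z":0,"rx":-0.004,"ry":0.008,"rz":0,"claw":0},{"x":-0.001,"y":0.01,"z":0,"rx":-0.006,"ry":0,"rz":0,"claw":0},{"x":-0.001,"y":0.008,"z":0,"rx":-0.008,"ry":0,"rz":0,"claw":0}]'

```text
time_s: 16.15
ee_pos: [0.5161, -0.1385, 0.1401]
eef_rot: [-3.131, 0.072, -0.015]
wrist_force: [0.6, 10.8, 6.8]
finger_gap: 0.015
```

```bash
python3 -c "
from h import *
m,i=look('z');meas('z');cv2.imwrite('pics/z2.png',cv2.resize(i[195:315,10:230],(770,420),interpolation=cv2.INTER_CUBIC))"
```

```text
t 16.15 TCP clamp x -0.0770 y -0.0036 z 0.1401 F clamp 10.849391688367502 -0.22617718573792578 6.773254494752101 gap 0.015029831372218942 rot [-3.131   0.0716 -0.0145]
theta est 0.251509193308561
turn to level [-0.0099 -0.0091 -0.0057]
z v 257 pad u [np.int64(132), np.int64(165)] orange cols 60 163 pad x 70.98841196777546 stem right x 47.251245126675926
```

View pics/z2.png

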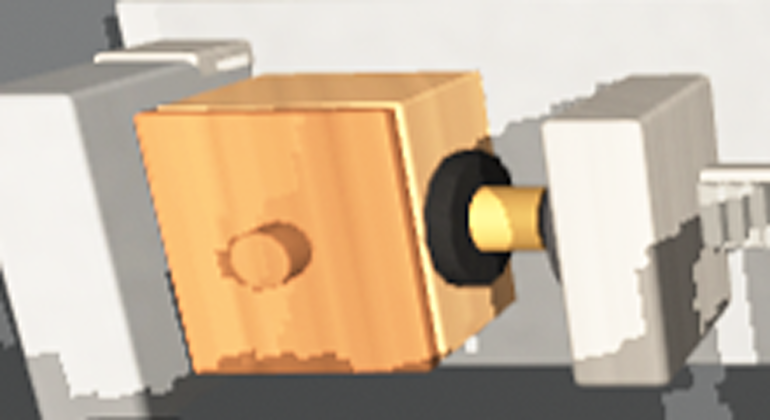

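```bash
python3 -c "
from h import *
for n,e in (('w',(10+569/3.5,195+113/3.5)),('x',(541/3.5,195+115/3.5)),('z',(10+541/3.5,195+120/3.5))):
    m=meas(n); print(n,'jawfront',clampx(m,[e],.058))
"
```

```text
w v 255 pad u [np.int64(139), np.int64(172)] orange cols 60 170 pad x 60.40346696546091 stem right x 36.39337098463431
w jawfront [[ 19.4854 -28.0854]]
x v 255 pad u [np.int64(121), np.int64(155)] orange cols 60 153 pad x 63.96032529194797 stem right x 39.63689926683007
x jawfront [[ 22.4347 -27.9007]]
z v 257 pad u [np.int64(132), np.int64(165)] orange cols 60 163 pad x 70.98841196777546 stem right x 47.251245126675926
z jawfront [[ 30.8235 -28.3361]]
```

Emit:
move_arm --motion '[{"x":0,"y":0.006,"z":0.001,"rx":-0.01,"ry":-0.009,"rz":-0.005,"claw":0}]'

```text
time_s: 16.32
ee_pos: [0.5162, -0.1408, 0.14]
eef_rot: [-3.132, 0.066, 0.001]
wrist_force: [-5.6, 10.9, 10.2]
finger_gap: 0.0154
```

```bash
python3 -c "
from h import *
m,i=look('aa');meas('aa');cv2.imwrite('pics/aa2.png',cv2.resize(i[195:315,10:230],(770,420),interpolation=cv2.INTER_CUBIC))"
```

```text
t 16.325 TCP clamp x -0.0793 y -0.0038 z 0.1400 F clamp 10.703485500997408 6.0256409020878925 10.190439762332284 gap 0.015381077613780169 rot [-3.1315  0.0656  0.0007]
theta est 0.28899379408342857
turn to level [-0.0094  0.0006 -0.0019]
aa v 255 pad u [np.int64(128), np.int64(139)] orange cols 60 159 pad x 71.32056130912935 stem right x 47.632487869619325
```

View pics/aa2.png

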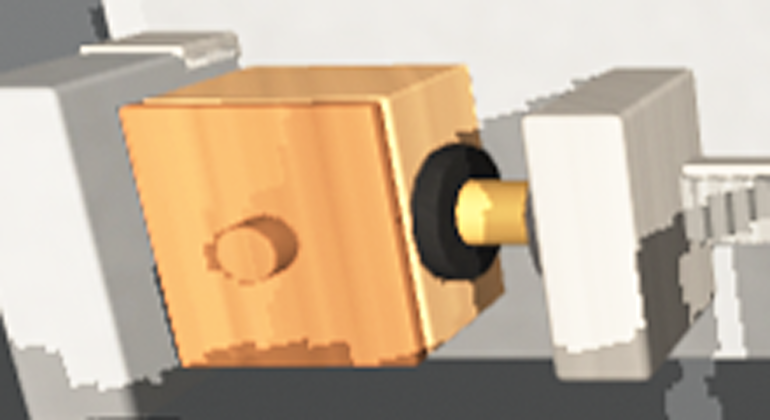

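```bash
python3 -c "
from h import *
m=meas('aa'); print('jawfront',clampx(m,[(10+523/3.5,195+115/3.5)],.058))
"
```

```text
aa v 255 pad u [np.int64(128), np.int64(139)] orange cols 60 159 pad x 71.32056130912935 stem right x 47.632487869619325
jawfront [[ 31.6812 -28.3013]]
```

Emit:
move_arm --motion '[{"x":-0.002,"y":-0.009,"z":0.001,"rx":0,"ry":0,"rz":0,"claw":0},{"x":-0.001,"y":-0.007,"z":0.001,"rx":0,"ry":0,"rz":0,"claw":0},{"x":0,"y":-0.004,"z":0,"rx":0,"ry":0,"rz":0,"claw":0}]'

```text
time_s: 16.75
ee_pos: [0.5169, -0.1219, 0.1388]
eef_rot: [-3.138, 0.064, -0.011]
wrist_force: [-0.1, -16.2, -1.7]
finger_gap: 0.0152
```

```bash
python3 -c "
from h import *
m,i=look('ab');meas('ab');cv2.imwrite('pics/ab2.png',cv2.resize(i[195:315,10:230],(770,420),interpolation=cv2.INTER_CUBIC))"
```

```text
t 16.75 TCP clamp x -0.0604 y -0.0037 z 0.1388 F clamp -16.15084219705165 -0.5530108765995851 -1.734978030707119 gap 0.015169075977211665 rot [-3.1378  0.0643 -0.0107]
theta est -0.020955410095174043
turn to level [-0.0033 -0.0067 -0.001 ]
ab v 257 pad u [np.int64(152), np.int64(184)] orange cols 75 183 pad x 70.34708695202103 stem right x 46.903375906980784
```

View pics/ab2.png

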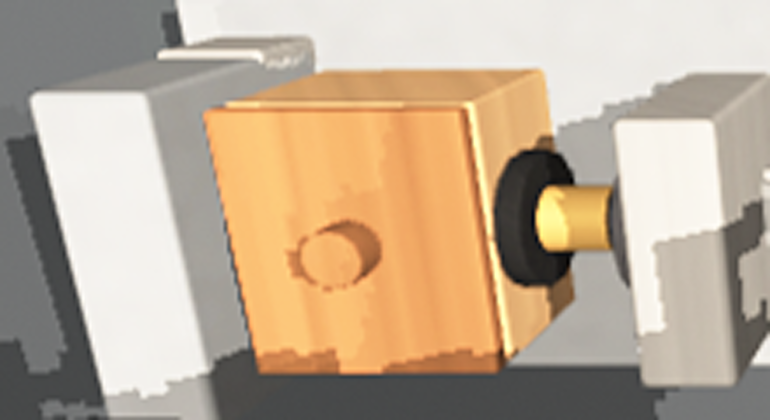

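Emit:
move_arm --motion '[{"x":-0.002,"y":0.01,"z":0,"rx":-0.004,"ry":-0.006,"rz":0,"claw":0},{"x":-0.001,"y":0.01,"z":0,"rx":-0.006,"ry":0,"rz":0,"claw":0}]'

```text
time_s: 17.05
ee_pos: [0.5161, -0.1334, 0.1417]
eef_rot: [-3.125, 0.07, -0.011]
wrist_force: [0.2, 15.5, 12.2]
finger_gap: 0.0152
```

```bash
python3 -c "
from h import *
m,i=look('ac');meas('ac');cv2.imwrite('pics/ac2.png',cv2.resize(i[195:315,10:230],(770,420),interpolation=cv2.INTER_CUBIC))"
```

```text
t 17.05 TCP clamp x -0.0719 y -0.0034 z 0.1417 F clamp 15.526425996848213 0.37387621477284705 12.194944881249658 gap 0.015224102403277208 rot [-3.1252  0.0698 -0.0111]
theta est 0.16907809742274557
turn to level [-0.0157 -0.0068 -0.0046]
ac v 255 pad u [np.int64(139), np.int64(149)] orange cols 64 165 pad x 72.53364326408229 stem right x 52.413096807287516
```

View pics/ac2.png

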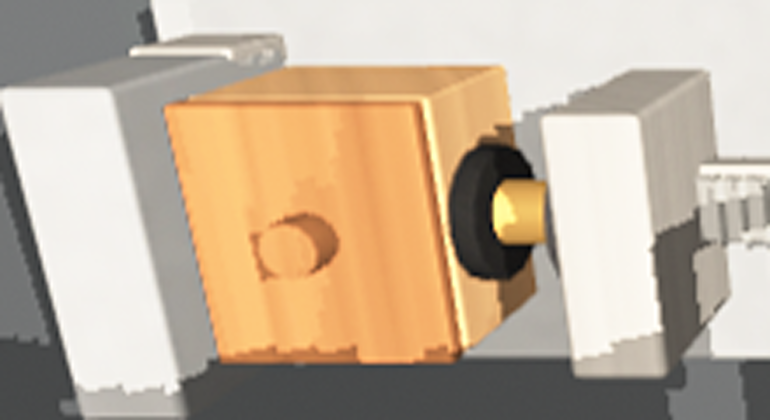

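```bash
python3 -c "
from h import *
m=meas('ab'); print('jawfront',clampx(m,[(10+614/3.5,195+119/3.5)],.058))
m=meas('ac'); print('jawfront',clampx(m,[(10+541/3.5,195+114/3.5)],.058))
for n in ('ab','ac'):
  d=np.load(f'pics/{n}.npz');print(d['e'],d['o'])
"
```

```text
ab v 257 pad u [np.int64(152), np.int64(184)] orange cols 75 183 pad x 70.34708695202103 stem right x 46.903375906980784
jawfront [[ 32.0869 -28.4098]]
ac v 255 pad u [np.int64(139), np.int64(149)] orange cols 64 165 pad x 72.53364326408229 stem right x 52.413096807287516
jawfront [[ 37.3543 -28.372 ]]
[ 0.5994 -0.1259  0.2881] [ 2.0291 -2.1113 -0.3108]
[ 0.5986 -0.1395  0.2911] [ 2.0326 -2.1187 -0.3248]
```

Emit:
move_arm --motion '[{"x":0,"y":0.009,"z":0.002,"rx":-0.015,"ry":-0.006,"rz":-0.004,"claw":0},{"x":0,"y":0.005,"z":0.001,"rx":-0.005,"ry":0,"rz":0,"claw":0}]'

```text
time_s: 17.35
ee_pos: [0.5159, -0.1388, 0.1417]
eef_rot: [-3.123, 0.067, 0.001]
wrist_force: [-0.7, 12.0, 7.8]
finger_gap: 0.0147
```

```bash
python3 -c "
from h import *
m,i=look('ad');meas('ad');cv2.imwrite('pics/ad2.png',cv2.resize(i[195:315,10:230],(770,420),interpolation=cv2.INTER_CUBIC))"
```

```text
t 17.35 TCP clamp x -0.0773 y -0.0034 z 0.1417 F clamp 11.916936271141566 1.1576940222125829 7.789868612035592 gap 0.014702555520519404 rot [-3.1234  0.0669  0.0014]
theta est 0.2571464671717542
turn to level [-0.0175  0.0013 -0.0028]
ad v 254 pad u [np.int64(131), np.int64(142)] orange cols 60 153 pad x 73.48144682080634 stem right x 56.422552055549346
```

View pics/ad2.png

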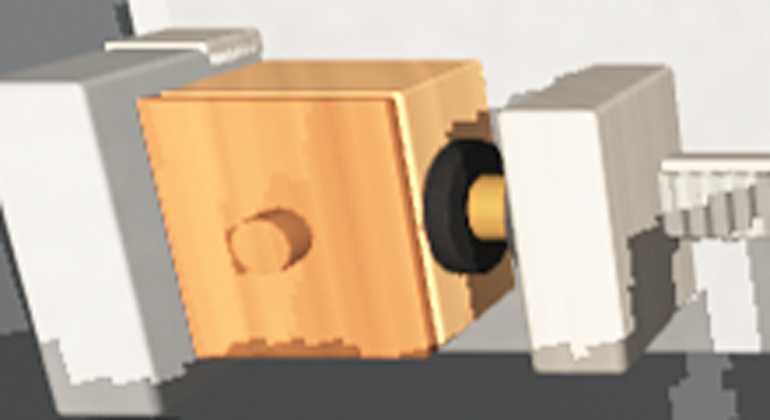

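```bash
python3 -c "
from h import *
m=meas('ad'); print('jawfront',clampx(m,[(10+500/3.5,195+107/3.5)],.058))
d=np.load('pics/ad.npz');print(d['e'],d['o'])
s=read_state();print(s['dq'],s['ft_torque'])
"
```

```text
ad v 254 pad u [np.int64(131), np.int64(142)] orange cols 60 153 pad x 73.48144682080634 stem right x 56.422552055549346
jawfront [[ 39.8393 -28.9102]]
[ 0.5996 -0.1451  0.2904] [ 2.031  -2.1126 -0.3343]
[ 0.0028 -0.0012  0.0014 -0.0068 -0.0014  0.0059] [2.2507 0.2689 0.0639]
```

Emit:
move_arm --motion '[{"x":0,"y":0.007,"z":0.002,"rx":-0.017,"ry":0,"rz":-0.003,"claw":0},{"x":0,"y":0.005,"z":0.001,"rx":-0.005,"ry":0,"rz":0,"claw":0}]'

```text
time_s: 17.65
ee_pos: [0.5158, -0.1415, 0.1414]
eef_rot: [-3.123, 0.065, 0.005]
wrist_force: [-1.1, 11.9, 8.6]
finger_gap: 0.0155
```

```bash
python3 -c "
from h import *
m,i=look('ae');meas('ae');cv2.imwrite('pics/ae2.png',cv2.resize(i[195:315,10:230],(770,420),interpolation=cv2.INTER_CUBIC))"
```

```text
t 17.65 TCP clamp x -0.0800 y -0.0034 z 0.1414 F clamp 11.848587150689177 1.5937922860445575 8.624322330639703 gap 0.015503950548212908 rot [-3.1228  0.0653  0.0046]
theta est 0.3002807344886224
turn to level [-0.0181  0.0033 -0.0018]
ae v 254 pad u [np.int64(128), np.int64(139)] orange cols 60 148 pad x 73.06898440053276 stem right x 57.55978192076573
```

View pics/ae2.png

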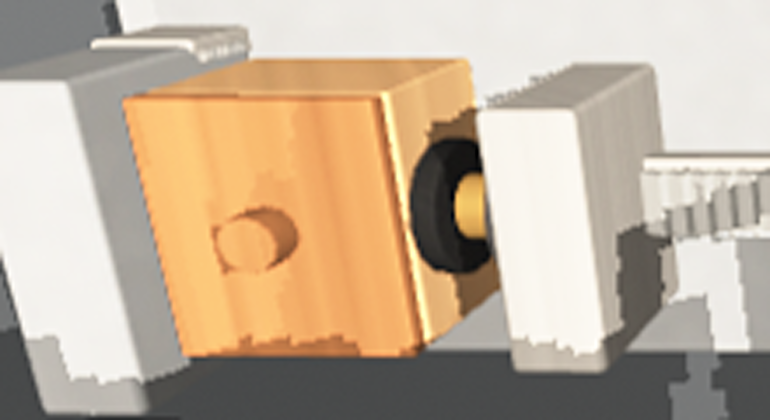

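```bash
python3 -c "
from h import *
m=meas('ae'); print('jawfront',clampx(m,[(10+478/3.5,195+106/3.5)],.058))
for k in range(8): eyes.capture('wrist')
m,i=look('af');meas('af');cv2.imwrite('pics/af2.png',cv2.resize(i[195:315,10:230],(770,420),interpolation=cv2.INTER_CUBIC))"
```

```text
ae v 254 pad u [np.int64(128), np.int64(139)] orange cols 60 148 pad x 73.06898440053276 stem right x 57.55978192076573
jawfront [[ 41.3253 -28.8764]]
t 18.1 TCP clamp x -0.0801 y -0.0034 z 0.1414 F clamp 13.535712743651436 2.549832422983308 11.969131685253636 gap 0.01497858642374507 rot [-3.1228  0.0656  0.0045]
theta est 0.3010950947314614
turn to level [-0.0181  0.0032 -0.002 ]
af v 254 pad u [np.int64(127), np.int64(139)] orange cols 60 147 pad x 73.77379410790891 stem right x 58.2648942099545
```

View pics/af2.png

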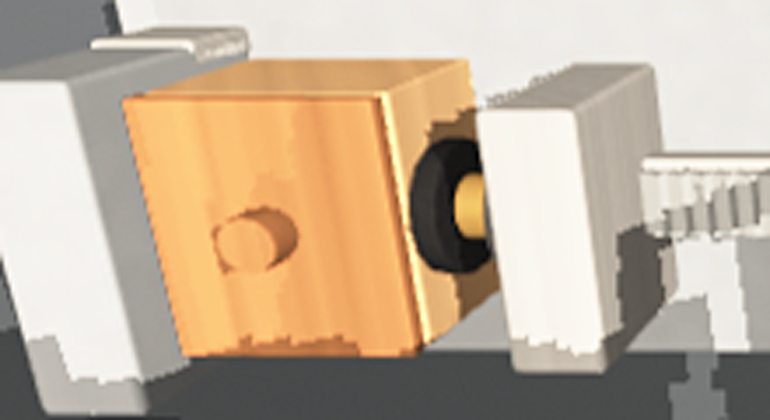

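```bash
python3 -c "
from h import *
t=eyes.capture('top')[:,:,::-1]
s=eyes.capture('side')[:,:,::-1]
a=cv2.resize(t[170:330,150:390],(600,400),interpolation=cv2.INTER_CUBIC)
b=cv2.resize(s[170:290,200:360],(267,200),interpolation=cv2.INTER_CUBIC)
o=np.zeros((600,600,3),np.uint8);o[:400]=a;o[400:,:267]=b
cv2.imwrite('pics/ag.png',o)
old=cv2.imread('pics/a_top.png')
for n,(u,v) in dict(jar=(462,213),mug=(475,298),peeler=(282,186)).items():
    print(n,np.abs(t[v-25:v+25,u-30:u+30].astype(int)-old[v-25:v+25,u-30:u+30]).mean())
"
```

```text
jar 5.922888888888889
mug 2.3984444444444444
peeler 2.3544444444444443
```

View pics/ag.png

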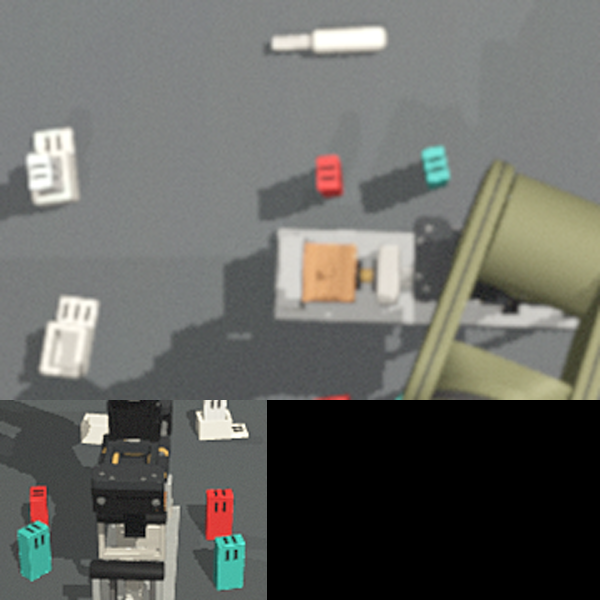

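```bash
python3 -c "
from h import *
m=eyes.camera_model('top')
print(cast(m,[(150+40/2.5-.3,170+172/2.5-.3)],.069))
b=cast(m,[(150+303/2.5-.3,170+244/2.5-.3),(150+355/2.5-.3,170+244/2.5-.3),(150+355/2.5-.3,170+301/2.5-.3),(150+303/2.5-.3,170+301/2.5-.3)],.052)
print('box',(b-O)@np.c_[CX,CY]*1000,((b.mean(0)-O)@CX)*1000)
s=read_state();print(s['wrist_force'],s['ee_pos'],s['time_s'])
"
```

```text
[[0.6174 0.3043 0.069 ]]
box [[115.6819 -27.5807]
 [ 65.363  -29.1727]
 [ 63.2631  25.8042]
 [113.3037  27.3708]] 89.40292849480757
[-2.3439 12.71   12.3942] [ 0.5158 -0.1416  0.1414] 18.25
```

The block is home at (0.617, 0.304). The box centre is about 89–90 mm along the clamp and square against the anvil. The trigger is held steady at about 12–13 N, so I'm handing in.

```bash
python3 -c "
from rig import arm
print(arm.close_job())"
```

```text
the job is handed in; nothing more can be done
None
```

The two-bar setting block is standing home in its own holder, and I handed the job in at about 18 s with the trigger still held at pressure. `arm.close_job()` reports no verdict, so what follows is from my own checks.

**What I did:** I lifted the block out of the clamp, lowered it into the two-bar holder until it touched the floor, and let go. Then I pinched the trigger's crossbar and pumped. Three full strokes brought the plunger close to the box. A short fourth stroke met the box and pressed it against the anvil. I held the fifth at about 0.30 rad.

**What the last checks showed:**
- **Block:** the wrist view put its centre on the holder's centre, and the top view put it within about 1.5 mm. It looked upright.
- **Plunger:** about 9.5 mm in, measured against its free length in the wrist picture (accurate to roughly 1–2 mm). It did not move over 0.45 s of holding.
- **Trigger:** the wrist force along the pull was 12–13 N, which matches the 12 N expected with the plunger half in.
- **Box:** centre at clamp x of about 89–90 mm, within 1 mm of the mid line, upright and square.
- **Bystanders:** the peeler and mug looked unmoved in the top view. The jar's patch differed slightly more, which I put down to the arm's shadow but did not check further. The arm never came near it.

**Disagreement:** the plunger pad's absolute position from the wrist picture read about 5–8 mm too far forward, an edge effect, so I relied on relative distances for the plunger depth.

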